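# Put the hanging pots away and lock the trays

### The arm

A 7-joint arm with a two-finger parallel gripper is mounted at the origin on the work surface. World frame = base frame: x ahead of the robot, y to its left, z up, the work surface at z = 0. Lengths are in m, angles in rad, forces in N, time in s.
With the tool pointing down it reaches from about 0.35 to 0.9 m from the base axis. Payload 8.1 kg.
Tool frame: the origin (TCP) lies on the centre line of the jaws, within the pads' length; the fingertips stand 11 mm ahead of it and the grasp point (between the pads) lies 8 mm behind it (arm.nose_length is the distance from the TCP to the fingertips, in m); z points along the fingers, y is the line along which they close (so a half turn about z gives the same grasp; the last joint's range is limited). The gripper opens to 92 mm and grips with 3 to 60 N. Pads are 19 mm wide; open, the fingers measure 130 mm over their backs; the gripper's body (75 mm by 190 mm) begins 47 mm behind the grasp point.
Start: joints at [1.209, 0.434, 0.025, 1.573, -0.012, 1.134, -0.075], TCP at [0.16, -0.604, 0.206] pointing down, gripper open.
Joint ranges: [-2.62, 2.62], [-0.44, 2.09], [-1.27, 1.32], [0.08, 2.57], [-1.32, 4.46], [0.12, 2], [-2.74, 2.74]. Speed limits (rad/s): [2.22, 2.22, 3.01, 3.01, 3.14, 3.14, 3.14].

### API

Orientations are given as a rotation vector (axis times angle).
In Python, from cell import arm gives the robot as it stands.
- The arm moves only by the tool jog_arm, never from a script. Its argument "moves" is a list of rows, each a list of 4 numbers: the shift along the tool's x, y, z in m, then the turn about the tool's z in rad. In form: [[tx, ty, tz, spin], ...]. A call has 1 to 20 rows; each row is the pose to reach, as a shift and turn from the pose commanded when the call began, along the tool's axes at that moment; what a row does not reach only later rows make up. A row lasts 1/8 s, in which the tool goes at most 62.5 mm and 10.7 degrees, less where a joint would pass 70% of its speed; a pose out of reach is approached as far as the arm can. A call with a gripper value outside its range is refused whole. "hand" is the finger opening in m, from 0 to 0.0918, set as the call begins (left out, the last holds). The fingers move at their own pace and stop on an object; "newtons" is the grip in N (left out, the last holds). Time passes only in rows, so rows that repeat a pose let the fingers close. It gives the time, the measured TCP pose, the force, the opening and the grip force at its end, in the units of the state.
- arm.observe(): the state, without advancing time (a new reading comes with each control period).
- arm.get_image(name): name is "scene" or "side" or "wrist"; returns a dict with "color" (480x640x3 uint8, red, green, blue), "z_map" (480x640 float32, m along the optical axis (not along the pixel's ray), 0 where there is no reading), "fx", "fy", "cx", "cy" (pixels), "rvec" (rotation vector, rad) and "tvec" (3), from world to camera coordinates, as OpenCV has them. Camera axes: x right, y down, z forward; pixel columns grow to the right and rows downward; lengths in m; the calibration is good to about 2 mm. A picture is of the moment at which its call begins.
- arm.sign_off(): hands the job in; it is judged then, once.
The state is a dict: "clock": time; "joints": joint angles; "dq": joint speeds; "joint_efforts": joint torques, N m; "position": TCP position; "ee_rot": TCP orientation; "force": force on the tool from outside, world axes, zero at the start; "ft_torque": the same for the moment, N m; "width": opening from 0.0 (shut) to 1.0 (fully open); "gripper_force": force on a finger pad.
Only numpy, scipy, OpenCV 4.12 (cv2) and the standard library are available. Lean on these libraries where they do the work, as an engineer would, in place of code of your own. Each camera call takes 0.05 s, during which the arm holds its last target. There are 200 camera calls.

### The job

Lift every pot hanging on the rack off its hook and stand it upright in the tray where a pot of the same shape already stands, round with round and square with square, in one row wholly inside the tray (the pots already there stay in their trays; if one is knocked out of place, stand it back). When all are in, swing the keeper bar of both trays down until it snaps fully shut, and let go. Leave everything else on the bench alone.

Things in the scene. Friction and masses are not known exactly. Their poses are not given: they have to be found in the camera images.
- round_0: The round lidded pot standing at the start in one of the trays, near its hinge end. Origin: centre of underside, z up. Body round, 48 mm across, 50 tall, heavy steel foot. Bail: two straps at y +-19 (4 in y, 10 in x), crossbar 42 in y, 12 in x, z 86 to 92; so a window 34 wide, z 50 to 86, open along x. On it a flat wooden grip, 26 in y, 14 in x, z 92 to 126 mm (top). 0.18 kg.
- round_1: A round pot hanging at the start from a rack hook by its crossbar (or absent); its y axis along the rack. Same size, handle and origin as round_0: body round, 48 mm across, 50 mm tall; grip z 92 to 126 mm, 26 in y, 14 in x. 0.14 to 0.24 kg.
- round_2: A round pot hanging at the start from a rack hook by its crossbar (or absent); its y axis along the rack. Same size, handle and origin as round_0: body round, 48 mm across, 50 mm tall; grip z 92 to 126 mm, 26 in y, 14 in x. 0.14 to 0.24 kg.
- round_3: A round pot hanging at the start from a rack hook by its crossbar (or absent); its y axis along the rack. Same size, handle and origin as round_0: body round, 48 mm across, 50 mm tall; grip z 92 to 126 mm, 26 in y, 14 in x. 0.14 to 0.24 kg.
- square_0: The square lidded pot standing at the start in one of the trays, near its hinge end. Origin: centre of underside, z up. Body 48 by 48 mm square, 50 tall, heavy steel foot. Bail: two straps at y +-19 (4 in y, 10 in x), crossbar 42 in y, 12 in x, z 86 to 92; so a window 34 wide, z 50 to 86, open along x. On it a flat wooden grip, 26 in y, 14 in x, z 92 to 126 mm (top). 0.18 kg.
- square_1: A square pot hanging at the start from a rack hook by its crossbar (or absent); its y axis along the rack. Same size, handle and origin as square_0: body 48 by 48 mm square, 50 mm tall; grip z 92 to 126 mm, 26 in y, 14 in x. 0.14 to 0.24 kg.
- square_2: A square pot hanging at the start from a rack hook by its crossbar (or absent); its y axis along the rack. Same size, handle and origin as square_0: body 48 by 48 mm square, 50 mm tall; grip z 92 to 126 mm, 26 in y, 14 in x. 0.14 to 0.24 kg.
- square_3: A square pot hanging at the start from a rack hook by its crossbar (or absent); its y axis along the rack. Same size, handle and origin as square_0: body 48 by 48 mm square, 50 mm tall; grip z 92 to 126 mm, 26 in y, 14 in x. 0.14 to 0.24 kg.
- rack: Fixed hook rack, 460 mm long (y). Origin on the bench under the hanging row. Beam z 103 to 133, front face at x 42, on end posts. Six hooks, y +-33, +-99, +-165: 6 mm rods along -x (to the robot), axis z 118, with an upturned tip at x -17 reaching z 134. Pots hang at x 0, underside at z 35 (crossbar on the rod); raise 16 to 25 mm and draw off along -x.
- tray_left: Fixed wooden tray, robot's left. Origin on the bench under its middle; x away from the robot, y along it. Floor top z 5 mm, from x -80 to 36; front (-x) open; inner faces: back x 30, ends y +-126; walls 22 high. Holds four pots in a row. Keeper's hinge post (42 high) at y +146, catch (46 high) at y -149, both at x -43.
- keeper_left (a joint): Keeper bar, left tray: 10 mm rod, 280 mm long, swings in the upright plane of the tray's front like a barrier. 0 rad = shut (hard stop; level, axis 30 mm up, end under a sprung catch); pi/2 = straight up; starts at 1.65 to 1.85, leaning outwards. Stays where left (friction 0.16 N m); last 0.06 rad: spring detent, some 3 N down on the pin snaps it home.
- pin_left (a point): Handle pin of the left keeper: wooden, 12 mm thick, sticks out 36 mm from the rod's axis towards the robot (tray's -x), 250 mm from the hinge; this point is 22 mm from the rod's axis. The rod ends 30 mm beyond. Pinch it from above, fingers closing along the tray's y; it turns between the pads as the bar swings.
- hinge_left (a point): Hinge axis of the left keeper, at the rod: tray frame x -43, y +146, z 30 mm; the axis runs along the tray's x.
- tray_right: Fixed wooden tray, robot's right. Origin on the bench under its middle; x away from the robot, y along it. Floor top z 5 mm, from x -80 to 36; front (-x) open; inner faces: back x 30, ends y +-126; walls 22 high. Holds four pots in a row. Keeper's hinge post (42 high) at y -146, catch (46 high) at y +149, both at x -43.
- keeper_right (a joint): Keeper bar, right tray: 10 mm rod, 280 mm long, swings in the upright plane of the tray's front like a barrier. 0 rad = shut (hard stop; level, axis 30 mm up, end under a sprung catch); pi/2 = straight up; starts at 1.65 to 1.85, leaning outwards. Stays where left (friction 0.16 N m); last 0.06 rad: spring detent, some 3 N down on the pin snaps it home.
- pin_right (a point): Handle pin of the right keeper: wooden, 12 mm thick, sticks out 36 mm from the rod's axis towards the robot (tray's -x), 250 mm from the hinge; this point is 22 mm from the rod's axis. The rod ends 30 mm beyond. Pinch it from above, fingers closing along the tray's y; it turns between the pads as the bar swings.
- hinge_right (a point): Hinge axis of the right keeper, at the rod: tray frame x -43, y -146, z 30 mm; the axis runs along the tray's x.
- glue: Bystander, loose, to be left alone: white glue bottle, 52 mm across, 120 mm tall. Origin: centre of the underside.
- bowl: Bystander, loose, to be left alone: white bowl, 120 mm across, 55 mm tall. Origin: centre of the underside.
- gauge: Bystander, loose, to be left alone: dark wooden gauge stick lying under the hanging pots, 24 by 80 by 12 mm (its long side along y). Origin: centre of the underside.
Not all that is in view belongs to the job. What is shaped like the round_1 but yellow is not meant.

How it is judged:
On the way, in this order (a step that is already met when the one before it is completed fails the run):
1. all pots stand in the tray of their own shape ((((x of round_0 in the frame of tray_left between -0.018 and 0.018 m and y of round_0 in the frame of tray_left between -0.115 and 0.115 m and z of round_0 in the frame of tray_left between 0 and 0.012 m and angle between round_0's own z axis and vertical below 0.15 rad) and (x of round_1 in the frame of tray_left between -0.018 and 0.018 m and y of round_1 in the frame of tray_left between -0.115 and 0.115 m and z of round_1 in the frame of tray_left between 0 and 0.012 m and angle between round_1's own z axis and vertical below 0.15 rad) and (x of round_2 in the frame of tray_left between -0.018 and 0.018 m and y of round_2 in the frame of tray_left between -0.115 and 0.115 m and z of round_2 in the frame of tray_left between 0 and 0.012 m and angle between round_2's own z axis and vertical below 0.15 rad) and (x of round_3 in the frame of tray_left between -0.018 and 0.018 m and y of round_3 in the frame of tray_left between -0.115 and 0.115 m and z of round_3 in the frame of tray_left between 0 and 0.012 m and angle between round_3's own z axis and vertical below 0.15 rad)) or ((x of round_0 in the frame of tray_right between -0.018 and 0.018 m and y of round_0 in the frame of tray_right between -0.115 and 0.115 m and z of round_0 in the frame of tray_right between 0 and 0.012 m and angle between round_0's own z axis and vertical below 0.15 rad) and (x of round_1 in the frame of tray_right between -0.018 and 0.018 m and y of round_1 in the frame of tray_right between -0.115 and 0.115 m and z of round_1 in the frame of tray_right between 0 and 0.012 m and angle between round_1's own z axis and vertical below 0.15 rad) and (x of round_2 in the frame of tray_right between -0.018 and 0.018 m and y of round_2 in the frame of tray_right between -0.115 and 0.115 m and z of round_2 in the frame of tray_right between 0 and 0.012 m and angle between round_2's own z axis and vertical below 0.15 rad) and (x of round_3 in the frame of tray_right between -0.018 and 0.018 m and y of round_3 in the frame of tray_right between -0.115 and 0.115 m and z of round_3 in the frame of tray_right between 0 and 0.012 m and angle between round_3's own z axis and vertical below 0.15 rad))) and (((x of square_0 in the frame of tray_left between -0.018 and 0.018 m and y of square_0 in the frame of tray_left between -0.115 and 0.115 m and z of square_0 in the frame of tray_left between 0 and 0.012 m and angle between square_0's own z axis and vertical below 0.15 rad) and (x of square_1 in the frame of tray_left between -0.018 and 0.018 m and y of square_1 in the frame of tray_left between -0.115 and 0.115 m and z of square_1 in the frame of tray_left between 0 and 0.012 m and angle between square_1's own z axis and vertical below 0.15 rad) and (x of square_2 in the frame of tray_left between -0.018 and 0.018 m and y of square_2 in the frame of tray_left between -0.115 and 0.115 m and z of square_2 in the frame of tray_left between 0 and 0.012 m and angle between square_2's own z axis and vertical below 0.15 rad) and (x of square_3 in the frame of tray_left between -0.018 and 0.018 m and y of square_3 in the frame of tray_left between -0.115 and 0.115 m and z of square_3 in the frame of tray_left between 0 and 0.012 m and angle between square_3's own z axis and vertical below 0.15 rad)) or ((x of square_0 in the frame of tray_right between -0.018 and 0.018 m and y of square_0 in the frame of tray_right between -0.115 and 0.115 m and z of square_0 in the frame of tray_right between 0 and 0.012 m and angle between square_0's own z axis and vertical below 0.15 rad) and (x of square_1 in the frame of tray_right between -0.018 and 0.018 m and y of square_1 in the frame of tray_right between -0.115 and 0.115 m and z of square_1 in the frame of tray_right between 0 and 0.012 m and angle between square_1's own z axis and vertical below 0.15 rad) and (x of square_2 in the frame of tray_right between -0.018 and 0.018 m and y of square_2 in the frame of tray_right between -0.115 and 0.115 m and z of square_2 in the frame of tray_right between 0 and 0.012 m and angle between square_2's own z axis and vertical below 0.15 rad) and (x of square_3 in the frame of tray_right between -0.018 and 0.018 m and y of square_3 in the frame of tray_right between -0.115 and 0.115 m and z of square_3 in the frame of tray_right between 0 and 0.012 m and angle between square_3's own z axis and vertical below 0.15 rad))) and distance of each of round_0, square_0 from where it was at the start of the episode below 0.2 m), for 0.2 s.
2. both keeper bars are shut in their catches (value of joint each of keeper_left, keeper_right below 0.02 rad), for 0.2 s.
At the end, for the whole second after the job is handed in: Every pot stands upright (0.15 rad) on the floor of its shape's tray, centre within 18 mm of the tray's centre line and 115 mm of its middle along it; the pots there at the start within 200 mm of their first place; both keepers below 0.02 rad; the pots from the rack at rest (all of step 1 and all of step 2 and linear speed of each of round_1, round_2, round_3, square_1, square_2, square_3 below 0.03 m/s); the robot touches nothing.
It fails at once if a bystander was moved more than 50 mm (distance of any of glue, bowl, gauge from where it was at the start of the episode above 0.05 m).
Of round_1, round_2, round_3, square_1, square_2, square_3 only 3 to 5 are there at a start; the rules pass over those that are not, and their reading is None.
At some moment in a run one of round_0, square_0 may be knocked a few centimetres aside while the robot is not near it.
Once in a run the grip may slacken for a moment while it holds something.
It also fails if it takes over 210 s, if anything falls off the work surface, if the arm or the gripper's body presses on something with over 40 N, if the wrist force passes 120 N, or if a joint passes its speed limit or range.

## Working session

There is one attempt and no reset: what is moved stays moved. The work goes in short steps, Python scripts to look and compute and a tool call to move; the robot and the scene stay as the last step left them, time stands still between calls to the robot, and variables do not carry over. Pictures are saved under pics/ and viewed, at most 14 in all, crops included, and the job is handed in when it is done.

Besides the shell and the picture viewer there is one more tool, called after "Request:" as name(argument=value, ...) on one line, values as JSON. jog_arm: Moves the arm, as the interface text tells. Its arguments: {"type":"object","properties":{"moves":{"type":"array"},"hand":{"type":"number"},"newtons":{"type":"number"}},"required":["moves"]}

```bash
ls; mkdir -p pics; cat > h.py <<'E'
import numpy as np, cv2
from cell import arm
def cam(n):
    d=arm.get_image(n); R=cv2.Rodrigues(np.array(d["rvec"],float))[0]; t=np.array(d["tvec"],float)
    z=d["z_map"].astype(float); v,u=np.mgrid[:480,:640]
    P=np.stack([(u-d["cx"])/d["fx"]*z,(v-d["cy"])/d["fy"]*z,z],-1)
    d["W"]=(P-t)@R; d["W"][z==0]=np.nan
    return d
def save(img,f): cv2.imwrite("pics/"+f,cv2.cvtColor(img,cv2.COLOR_RGB2BGR))
E
python3 - <<'E'
from h import *
for n in("scene","side"):
    d=cam(n); save(d["color"],n+"0.png"); np.savez("/tmp/"+n,W=d["W"],c=d["color"]); R=cv2.Rodrigues(np.array(d["rvec"],float))[0]; print(n,-R.T@np.array(d["tvec"]))
print(arm.observe())
E
```

```text
pics
scene [0.89405271 0.42717719 0.77699688]
side [-0.01217421  0.51663015  0.77875874]
{'clock': 0.1, 'joints': array([ 1.20942018,  0.43512796,  0.02497518,  1.5740079 , -0.01159829,
        1.13398023, -0.0751245 ]), 'dq': array([-0.00121735, -0.00035785,  0.00140725, -0.00182492,  0.000962  ,
       -0.00121646,  0.00192301]), 'joint_efforts': array([ 3.25411238e-03, -6.69132757e+01,  9.88138877e-01, -3.15147436e+01,
       -6.05603680e-02,  3.73775535e-02,  8.61454311e-06]), 'position': array([ 0.15975777, -0.60373865,  0.20483853]), 'ee_rot': array([-3.11401796e+00, -4.05030544e-01,  4.76848770e-04]), 'force': array([-0.08659257, -0.39549828,  0.28473358]), 'ft_torque': array([-0.04646799,  0.01664215,  0.0100221 ]), 'gripper_force': 0.0, 'width': 1.0003795713579582}
```

View pics/scene0.png

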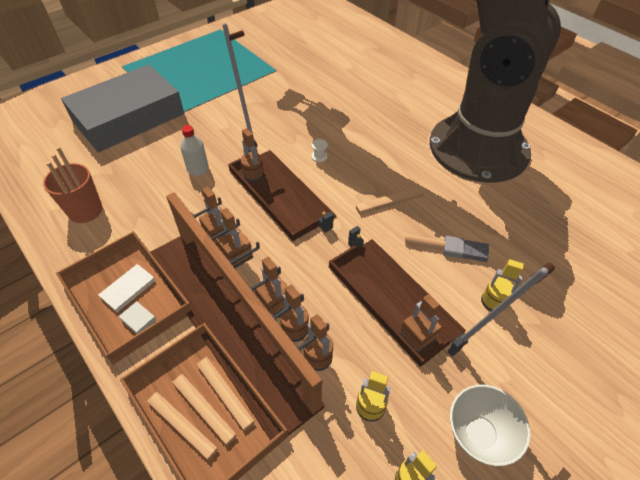

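View pics/side0.png

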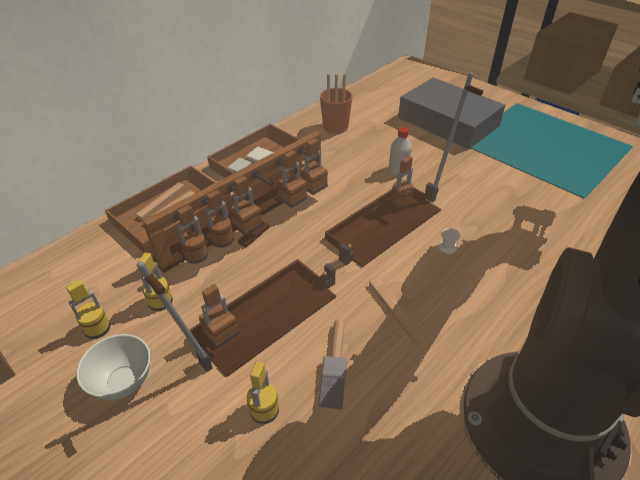

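```bash
python3 - <<'E'
from h import *
a=np.load("/tmp/scene.npz");b=np.load("/tmp/side.npz")
s=cv2.imread("pics/side0.png");c=cv2.imread("pics/scene0.png")
A=cv2.resize(s[130:270,140:340],(800,560),interpolation=cv2.INTER_CUBIC)
cv2.imwrite("pics/crop1.png",A)
W=np.concatenate([a["W"].reshape(-1,3),b["W"].reshape(-1,3)])
C=np.concatenate([a["c"].reshape(-1,3),b["c"].reshape(-1,3)])
ok=np.isfinite(W).all(1);W=W[ok];C=C[ok]
# clusters high
def clus(m):
    P=W[m]; im=np.zeros((700,600),np.uint8); ij=((P[:,:2]-[0,-.7])/.002).astype(int); g=(ij>=0).all(1)&(ij[:,0]<600)&(ij[:,1]<700)
    P=P[g];ij=ij[g]; im[ij[:,1],ij[:,0]]=1; im=cv2.dilate(im,np.ones((3,3)))
    n,L=cv2.connectedComponents(im); l=L[ij[:,1],ij[:,0]]
    for k in range(1,n):
        q=P[l==k]
        if len(q)>15:
            r=cv2.minAreaRect((q[:,:2]*1000).astype(np.float32)); print(len(q),np.round(q.mean(0),3),np.round(q[:,2].min(),3),np.round(q[:,2].max(),3),np.round(r[0],1),np.round(r[1],1),round(r[2],1))
print("high .137-.18");clus((W[:,2]>.137)&(W[:,2]<.18)&(W[:,0]<.95))
print("low .105-.137");clus((W[:,2]>.1)&(W[:,2]<.137))
print("20-24");clus((W[:,2]>.018)&(W[:,2]<.026))
# top map
im=np.zeros((600,800,3),np.uint8)
o=np.argsort(W[:,2]);ii=((.95-W[o,0])/.0013).astype(int);jj=((.52-W[o,1])/.0013).astype(int)
g=(ii>=0)&(ii<600)&(jj>=0)&(jj<800)
im[ii[g],jj[g]]=C[o][g]
save(im,"top.png")
E
```

```text
high .137-.18
86 [ 0.825 -0.432  0.152] 0.137 0.165 [ 825.  -433.3] [10.9 10.7] 13.2
90 [ 0.84  -0.417  0.151] 0.137 0.165 [ 839.7 -418.6] [11.6 10.6] 19.4
92 [ 0.855 -0.402  0.152] 0.137 0.165 [ 855.2 -402.9] [10.3  9.3] 46.8
175 [ 0.448 -0.359  0.159] 0.138 0.179 [ 448.  -359.4] [18.  12.4] 82.3
332 [ 0.663 -0.146  0.153] 0.137 0.165 [ 662.3 -149.6] [31.1 18.2] 88.1
351 [ 0.666 -0.08   0.153] 0.137 0.165 [665.5 -83.3] [29.8 18. ] 87.4
1847 [0.046 0.043 0.158] 0.137 0.18 [46.6 16.8] [ 56.6 140.8] 18.9
401 [0.672 0.051 0.154] 0.137 0.165 [671.3  48.3] [29.6 19.2] 86.6
431 [0.676 0.117 0.154] 0.137 0.164 [675.9 114.7] [28.2 17.8] 87.1
468 [0.679 0.182 0.154] 0.137 0.165 [678.1 180.4] [29.3 17.9] 86.5
233 [0.468 0.338 0.159] 0.137 0.18 [467.8 337.7] [14.4 14.4] 19.8
low .105-.137
32 [ 0.804 -0.428  0.101] 0.1 0.105 [ 803.  -425.6] [15.5 68.1] 12.1
18 [ 0.879 -0.426  0.101] 0.1 0.103 [ 878.  -427.9] [37.  10.1] 71.4
207 [ 0.833 -0.424  0.119] 0.1 0.137 [ 831.9 -425. ] [33.5 11.4] 45.4
108 [ 0.855 -0.402  0.118] 0.1 0.137 [ 855.1 -402.6] [10.4 11.7] 14.5
243 [ 0.582 -0.374  0.115] 0.1 0.
[... 1933 characters left out ...]
8 0.024 [310.5 155.4] [ 44.7 170.6] 35.8
68 [0.731 0.232 0.022] 0.018 0.026 [732.  227.7] [32.  20.5] 88.2
16 [0.92  0.239 0.022] 0.018 0.026 [923.1 238.4] [ 1.7 43.5] 89.8
86 [0.661 0.303 0.022] 0.018 0.026 [661.6 299.6] [29.9 48.9] 67.3
38 [0.358 0.297 0.022] 0.018 0.025 [358.  295.2] [34.1  8.1] 77.5
69 [0.32  0.307 0.022] 0.018 0.026 [323.8 307.1] [45.5 18.2] 53.2
18 [0.46  0.315 0.022] 0.018 0.026 [460.2 314.1] [ 2.3 13.8] 1.8
22 [0.485 0.318 0.022] 0.019 0.025 [483.7 319.4] [ 8.5 17.5] 44.8
1187 [0.557 0.435 0.022] 0.018 0.026 [553.9 434.2] [90.5 93.6] 49.8
79 [0.671 0.412 0.022] 0.018 0.026 [674.5 411.7] [46.3 20.5] 79.3
39 [0.7   0.568 0.022] 0.019 0.026 [700.4 568.6] [ 5.3 19.6] 5.2
```

View pics/top.png

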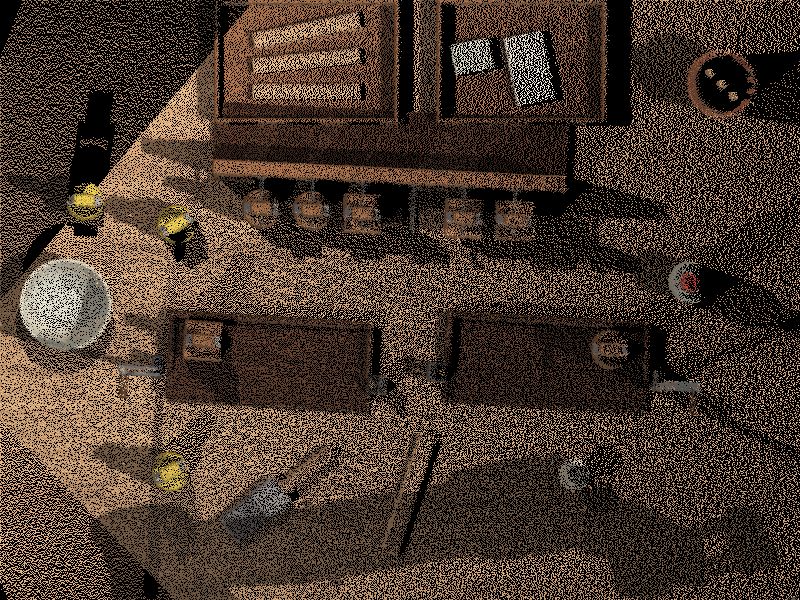

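View pics/crop1.png

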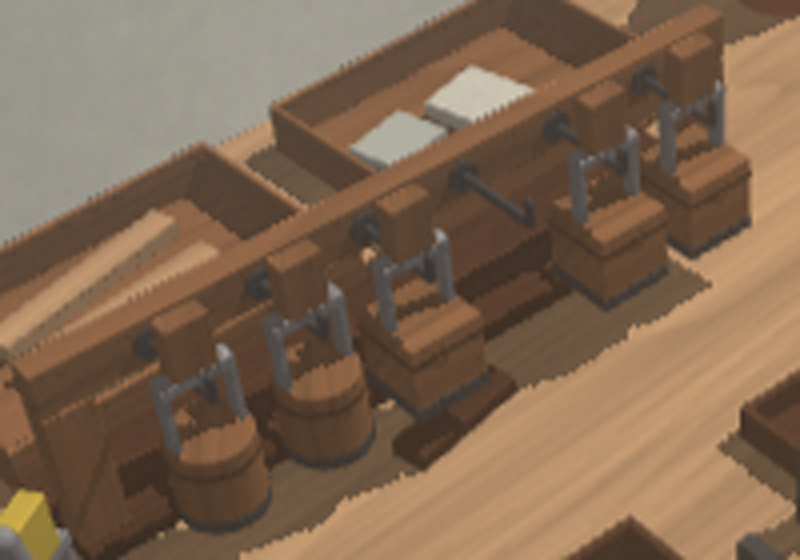

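```bash
python3 - <<'E'
from h import *
a=np.load("/tmp/scene.npz");b=np.load("/tmp/side.npz")
W=np.concatenate([a["W"].reshape(-1,3),b["W"].reshape(-1,3)]);W=W[np.isfinite(W).all(1)]
def top(c,zmin,zmax,r=.025):
    q=W[(np.hypot(*(W[:,:2]-c).T)<r)&(W[:,2]>zmin)&(W[:,2]<zmax)]
    R=cv2.minAreaRect((q[:,:2]*1000).astype(np.float32)); return len(q),np.round(R[0],1),np.round(R[1],1),round(R[2],1),np.round(np.median(q[:,:2],0)*1000,1)
for c in [(.679,.182),(.676,.117),(.672,.051),(.666,-.08),(.663,-.146)]: print("hang",top(c,.159,.165))
for c in [(.507,.257),(.495,-.27)]: print("stand",top(c,.1285,.135))
def fr(p):return lambda q:np.c_[(q[:,0]-p[0])*np.cos(p[2])+(q[:,1]-p[1])*np.sin(p[2]),-(q[:,0]-p[0])*np.sin(p[2])+(q[:,1]-p[1])*np.cos(p[2])]
for name,p in (("L",[.495,.155,-.06]),("R",[.49,-.18,-.045])):
    Q=W[(W[:,2]>.017)&(W[:,2]<.0235)]
    for it in range(8):
        L=fr(p)(Q); tol=.018 if it<3 else .008
        bk=L[(abs(L[:,0]-.033)<tol)&(abs(L[:,1])<.11)]
        k=np.polyfit(bk[:,1],bk[:,0],1); 
        e1=L[(abs(L[:,1]-.129)<tol)&(abs(L[:,0]+.0)<.028)];e2=L[(abs(L[:,1]+.129)<tol)&(abs(L[:,0]+.0)<.028)]
        rng=lambda v:(np.percentile(v,3)+np.percentile(v,97))/2
        dx=rng(bk[:,0]-k[0]*bk[:,1])-.033; dy=(rng(e1[:,1])+rng(e2[:,1]))/2
        c,s=np.cos(p[2]),np.sin(p[2]); p=[p[0]+c*dx-s*dy,p[1]+s*dx+c*dy,p[2]-k[0]]
    L=fr(p)(Q)
    print(name,np.round(p,4),len(bk),np.round(np.percentile(bk[:,0],[2,98]),4),np.round(np.percentile(e1[:,1],[2,98]),4),len(e1),np.round(np.percentile(e2[:,1],[2,98]),4),len(e2))
    for c in [(.507,.255),(.495,-.27)]: print("  std in frame",fr(p)(np.array([c])).round(4))
    H=W[(W[:,2]>.15)&(W[:,2]<.5)];Lh=fr(p)(H);m=(abs(Lh[:,0]+.043)<.03)&(abs(Lh[:,1])>.13)&(abs(Lh[:,1])<.26)
    sgn=1 if name=="L" else -1
    v=np.c_[sgn*Lh[m,1]-.146,H[m,2]-.03];print("  keeper ang",np.pi-np.median(np.arctan2(v[:,1],v[:,0])), "maxr",np.hypot(*v.T).max(), np.percentile(Lh[m,0],[5,50,95]))
# rack beam front edge
B=W[(W[:,2]>.129)&(W[:,2]<.136)&(abs(W[:,0]-.71)<.03)&(W[:,1]>-.25)&(W[:,1]<.25)]
for y in np.arange(-.2,.21,.1):
    q=B[abs(B[:,1]-y)<.02]; print(round(y,2),np.percentile(q[:,0],[1,3,50,98]).round(4))
E
```

```text
hang (205, array([678.4, 179.8]), array([28. , 16.9]), 85.9, array([679.3, 179.6]))
hang (176, array([675.8, 114.6]), array([26.9, 17.3]), 85.6, array([676.7, 114.8]))
hang (146, array([670.6,  48.8]), array([26.3, 18.1]), 88.8, array([672.2,  49.2]))
hang (130, array([665.7, -82.7]), array([28.5, 17.8]), 85.6, array([665.7, -82.5]))
hang (116, array([ 662.6, -149.7]), array([17.1, 30.9]), 0.8, array([ 662.9, -148. ]))
stand (223, array([506.6, 255.9]), array([27.8, 17.1]), 83.9, array([506.8, 256. ]))
stand (101, array([ 495.2, -273.4]), array([30.7, 15.9]), 85.5, array([ 494.8, -272.2]))
L [ 0.4994  0.1684 -0.0536] 714 [0.0268 0.039 ] [0.1247 0.1324] 170 [-0.1331 -0.1242] 154
  std in frame [[0.0029 0.0869]]
  std in frame [[ 0.0191 -0.438 ]]
  keeper ang 1.739150663610184 maxr 0.2817215481296621 [-0.06752079 -0.04167929 -0.03460882]
R [ 0.5004 -0.1918 -0.0583] 406 [0.0285 0.0375] [0.1247 0.1331] 124 [-0.1331 -0.1253] 59
  std in frame [[-0.0194  0.4465]]
  std in frame [[-0.0008 -0.0784]]
  keeper ang 1.7578321841406366 maxr 0.28214210247080757 [-0.0657975  -0.04394681 -0.03746695]
-0.2 [0.7007 0.7022 0.7117 0.7214]
-0.1 [0.7054 0.7067 0.7161 0.7261]
0.0 [0.7095 0.711  0.721  0.7308]
0.1 [0.6836 0.6846 0.726  0.7358]
0.2 [0.6832 0.6866 0.73   0.7395]
```

```bash
cat >> h.py <<'E'
from scipy.spatial.transform import Rotation as Ro
T={"L":(.4994,.1684,-.0536),"R":(.5004,-.1918,-.0583)}
def tr(n,x,y):
    p=T[n];c,s=np.cos(p[2]),np.sin(p[2]);return np.array([p[0]+c*x-s*y,p[1]+s*x+c*y])
def go(p,yaw=None):
    "tool-frame shift+spin to TCP p, tool x at yaw"
    o=arm.observe();R=Ro.from_rotvec(o["ee_rot"]).as_matrix();d=R.T@(np.array(p)-o["position"])
    sp=0 if yaw is None else (np.arctan2(R[1,0],R[0,0])-yaw+np.pi)%(2*np.pi)-np.pi
    print("go",np.round(p,3),"->",np.round(d,4),round(sp,3))
E
python3 -c "
from h import *
go([.16,-.604,.42]);go([.672,.049,.42],-.048);go([.672,.049,.25],-.048)"
```

```text
go [ 0.16  -0.604  0.42 ] -> [ 1.000e-04  0.000e+00 -2.152e-01] 0
go [0.672 0.049 0.42 ] -> [ 0.6621 -0.5003 -0.2146] 0.307
go [0.672 0.049 0.25 ] -> [ 0.6622 -0.5    -0.0446] 0.307
```

Request:
jog_arm(moves=[[0, 0, -0.06, 0], [0, 0, -0.12, 0], [0, 0, -0.18, 0], [0, 0, -0.215, 0], [0.05, -0.038, -0.215, 0.1], [0.1, -0.076, -0.215, 0.2], [0.15, -0.113, -0.215, 0.307], [0.2, -0.151, -0.215, 0.307], [0.25, -0.189, -0.215, 0.307], [0.3, -0.227, -0.215, 0.307], [0.35, -0.264, -0.215, 0.307], [0.4, -0.302, -0.215, 0.307], [0.45, -0.34, -0.215, 0.307], [0.5, -0.378, -0.215, 0.307], [0.55, -0.416, -0.215, 0.307], [0.6, -0.453, -0.215, 0.307], [0.662, -0.5, -0.215, 0.307], [0.662, -0.5, -0.215, 0.307], [0.662, -0.5, -0.215, 0.307], [0.662, -0.5, -0.215, 0.307]], hand=0.042)

```text
clock: 2.6
position: [0.6716, 0.0466, 0.4209]
ee_rot: [3.139, -0.079, 0.001]
force: [0.1, 0.3, 0.0]
width: 0.46
gripper_force: 0.0
```

```bash
python3 -c "
from h import *
go([.672,.049,.25],-.048);go([.672,.049,.142],-.048);print(arm.observe()['force'],arm.observe()['joints'])"
```

```text
go [0.672 0.049 0.25 ] -> [ 0.0002 -0.0026  0.1709] -0.002
go [0.672 0.049 0.142] -> [ 2.000e-04 -2.700e-03  2.789e-01] -0.002
[0.05438489 0.33359269 0.00912213] [ 0.03190126  0.47938303 -0.34206231  1.00101065  0.15754271  1.68376171
 -1.87739941]
```

Request:
jog_arm(moves=[[0, -0.002, 0.06, 0], [0, -0.0025, 0.12, 0], [0, -0.0025, 0.18, 0], [0, -0.0025, 0.22, 0], [0, -0.0025, 0.245, 0], [0, -0.0025, 0.265, 0], [0, -0.0025, 0.279, 0], [0, -0.0025, 0.279, 0], [0, -0.0025, 0.279, 0]])

```text
clock: 3.72
position: [0.6726, 0.0507, 0.1427]
ee_rot: [-3.141, 0.077, -0.003]
force: [0.0, 0.6, 0.9]
width: 0.458
gripper_force: 0.0
```

Request:
jog_arm(moves=[[0, 0, 0, 0], [0, 0, 0, 0], [0, 0, 0, 0], [0, 0, 0, 0], [0, 0, 0, 0]], hand=0, newtons=30)

```text
clock: 4.35
position: [0.6721, 0.051, 0.1415]
ee_rot: [3.141, -0.076, -0.0]
force: [-0.1, 0.0, -0.2]
width: 0.006
gripper_force: 0.0
```

```bash
python3 -c "
from h import *
d=cam('scene');save(cv2.resize(d['color'][130:390,160:480],(800,600)),'g1.png')
go([.672,.049,.142],-.048)"
```

```text
go [0.672 0.049 0.142] -> [ 0.      0.0021 -0.0005] -0.0
```

View pics/g1.png

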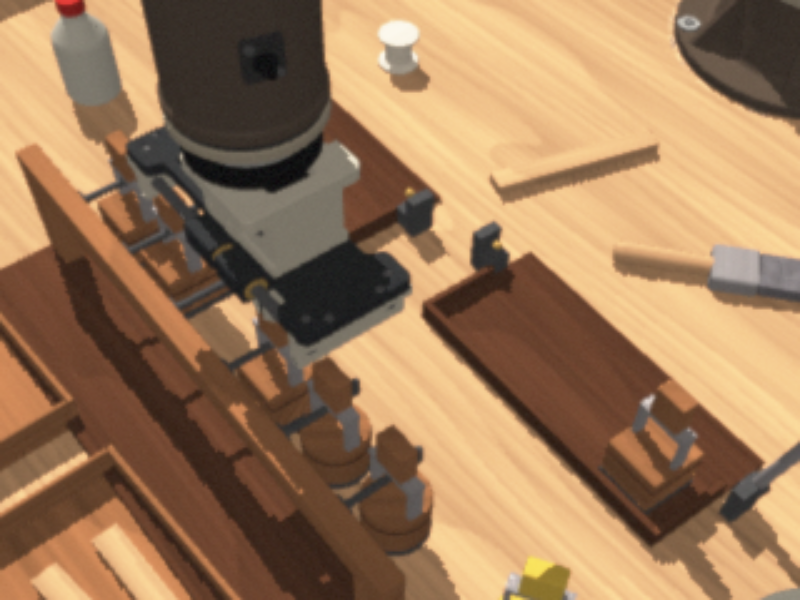

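```bash
python3 -c "
from h import *
d=cam('scene');W=d['W']
for x,y in [(150,145),(380,270),(400,280),(300,325),(270,320),(262,330),(275,335),(285,345),(265,310),(290,365),(330,385),(270,390),(260,360)]:
    u,v=int(160+x*.4),int(130+y*.4333); print((x,y),W[v,u].round(3))
R=cv2.Rodrigues(np.array(d['rvec'],float))[0]
for p in [(.672,.049,.161),(.672,.049,.131),(.672,.049,.15)]:
    q=R@p+d['tvec'];print(p,((d['fx']*q[0]/q[2]+d['cx']-160)/.4).round(),((d['fy']*q[1]/q[2]+d['cy']-130)/.4333).round())
w=cam('wrist');save(w['color'],'w1.png');print(arm.observe())
"
```

```text
(150, 145) [ 0.693 -0.031  0.272]
(380, 270) [0.652 0.133 0.273]
(400, 280) [0.648 0.145 0.27 ]
(300, 325) [0.708 0.136 0.271]
(270, 320) [0.684 0.064 0.173]
(262, 330) [0.68  0.041 0.131]
(275, 335) [0.68  0.061 0.145]
(285, 345) [0.674 0.062 0.129]
(265, 310) [0.706 0.098 0.241]
(290, 365) [0.678 0.07  0.115]
(330, 385) [0.683 0.122 0.162]
(270, 390) [0.69  0.061 0.084]
(260, 360) [0.68  0.036 0.085]
(0.672, 0.049, 0.161) 273.0 305.0
(0.672, 0.049, 0.131) 276.0 329.0
(0.672, 0.049, 0.15) 274.0 314.0
{'clock': 4.5, 'joints': array([ 0.06066089,  0.59443795, -0.34458736,  1.49466976,  0.21503386,
        1.09001507, -1.9480834 ]), 'dq': array([ 0.00240095,  0.00055015, -0.0002057 , -0.0002908 ,  0.00123219,
        0.00086954, -0.00107682]), 'joint_efforts': array([-4.74711225e-03, -7.60411263e+01, -5.76455399e+00, -3.02120304e+01,
        1.09242820e-02, -8.56840960e-02,  1.98883899e-04]), 'position': array([0.67205891, 0.05104386, 0.1414641 ]), 'ee_rot': array([ 3.14064323e+00, -7.57668121e-02, -1.96864201e-04]), 'force': array([-0.80536497, -0.45785064, -0.07230144]), 'ft_torque': array([ 0.04408897, -0.02335747,  0.05693307]), 'gripper_force': 0.0, 'width': 0.0045511284604485775}
```

View pics/w1.png

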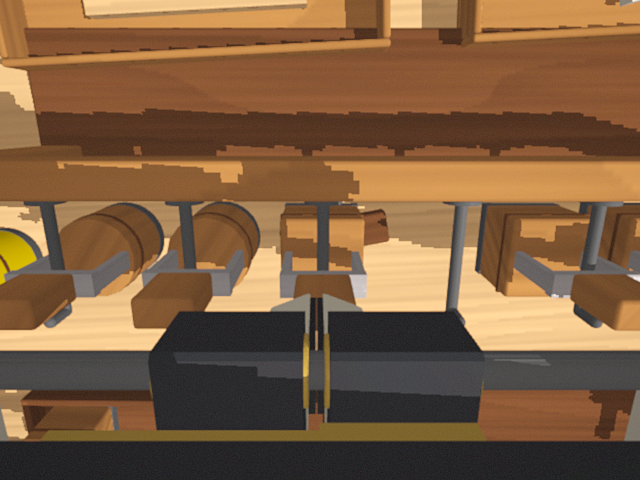

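```bash
python3 -c "
from h import *
w=cam('wrist');W=w['W']
for u,v in [(285,302),(340,302),(230,330),(305,370),(318,300),(318,405),(325,283),(300,285),(350,285),(300,325),(315,292),(330,292),(180,315),(180,285),(165,300),(40,300),(620,300),(600,325)]: print((u,v),W[v,u].round(3))
"
```

```text
(285, 302) [0.684 0.062 0.172]
(340, 302) [nan nan nan]
(230, 330) [0.709 0.066 0.242]
(305, 370) [0.703 0.051 0.249]
(318, 300) [0.682 0.049 0.166]
(318, 405) [0.665 0.05  0.209]
(325, 283) [0.679 0.046 0.142]
(300, 285) [0.68  0.057 0.144]
(350, 285) [0.678 0.035 0.143]
(300, 325) [0.708 0.052 0.24 ]
(315, 292) [0.679 0.051 0.151]
(330, 292) [0.679 0.044 0.152]
(180, 315) [0.71  0.078 0.236]
(180, 285) [0.683 0.109 0.147]
(165, 300) [0.682 0.111 0.16 ]
(40, 300) [0.682 0.166 0.154]
(620, 300) [ 0.673 -0.073  0.159]
(600, 325) [ 0.648 -0.085  0.134]
```

```bash
python3 -c "
from h import *
print(arm.nose_length)
w=cam('wrist');W=w['W']
R=cv2.Rodrigues(np.array(w['rvec'],float))[0];print('cam',-R.T@np.array(w['tvec']),R[2])
for u in (285,297,312,318,330,345):
  print(u,[(v,*W[v,u].round(3),*w['color'][v,u]) for v in range(286,340,4)])
"
```

```text
0.011
cam [0.74844616 0.04693964 0.32077662] [-0.28287541  0.0133091  -0.95906432]
285 [(286, np.float64(0.673), np.float64(0.066), np.float64(0.127), np.uint8(132), np.uint8(126), np.uint8(124)), (290, np.float64(0.671), np.float64(0.066), np.float64(0.127), np.uint8(133), np.uint8(127), np.uint8(125)), (294, np.float64(0.669), np.float64(0.066), np.float64(0.127), np.uint8(128), np.uint8(123), np.uint8(119)), (298, np.float64(0.613), np.float64(0.079), np.float64(-0.001), np.uint8(226), np.uint8(183), np.uint8(133)), (302, np.float64(0.684), np.float64(0.062), np.float64(0.171), np.uint8(199), np.uint8(165), np.uint8(129)), (306, np.float64(0.684), np.float64(0.061), np.float64(0.176), np.uint8(143), np.uint8(136), np.uint8(121)), (310, np.float64(0.684), np.float64(0.061), np.float64(0.178), np.uint8(134), np.uint8(127), np.uint8(114)), (314, np.float64(0.709), np.float64(0.056), np.float64(0.235), np.uint8(32), np.uint8(34), np.uint8(35)), (318, np.float64(0.708), np.float64(0.056), np.float64(0.236), np.uint8(39), np.uint8(38), np.uint8(40)), (322, np.float64(0.709), np.float64(
[... 7281 characters left out ...]
), np.float64(0.236), np.uint8(39), np.uint8(35), np.uint8(40)), (318, np.float64(0.708), np.float64(0.043), np.float64(0.237), np.uint8(34), np.uint8(36), np.uint8(38)), (322, np.float64(0.708), np.float64(0.043), np.float64(0.239), np.uint8(42), np.uint8(41), np.uint8(42)), (326, np.float64(0.708), np.float64(0.043), np.float64(0.241), np.uint8(38), np.uint8(39), np.uint8(38)), (330, np.float64(0.708), np.float64(0.043), np.float64(0.243), np.uint8(44), np.uint8(40), np.uint8(44)), (334, np.float64(0.708), np.float64(0.043), np.float64(0.245), np.uint8(33), np.uint8(34), np.uint8(40)), (338, np.float64(0.708), np.float64(0.043), np.float64(0.246), np.uint8(38), np.uint8(38), np.uint8(39))]
```

Request:
jog_arm(moves=[[0, 0, 0, 0], [0, 0.002, 0, 0], [0, 0.002, 0, 0], [0, 0.002, 0.01, 0], [0, 0.002, 0.02, 0], [0, 0.002, 0.031, 0], [0, 0.002, 0.031, 0], [0, 0.002, 0.031, 0]], hand=0.042)

```text
clock: 5.6
position: [0.6721, 0.0491, 0.1106]
ee_rot: [-3.141, 0.076, -0.0]
force: [0.9, -1.0, 0.6]
width: 0.454
gripper_force: 0.0
```

```bash
python3 -c "
from h import *
o=arm.observe();print(o['position'],o['force'],o['width'])
w=cam('wrist');save(w['color'],'w2.png');R=cv2.Rodrigues(np.array(w['rvec'],float))[0];print('cam',-R.T@np.array(w['tvec']))"
```

```text
[0.67208278 0.04912162 0.11056108] [ 0.86012817 -1.04982065  0.55987132] 0.454390934263876
cam [0.74844545 0.04500963 0.28984866]
```

View pics/w2.png

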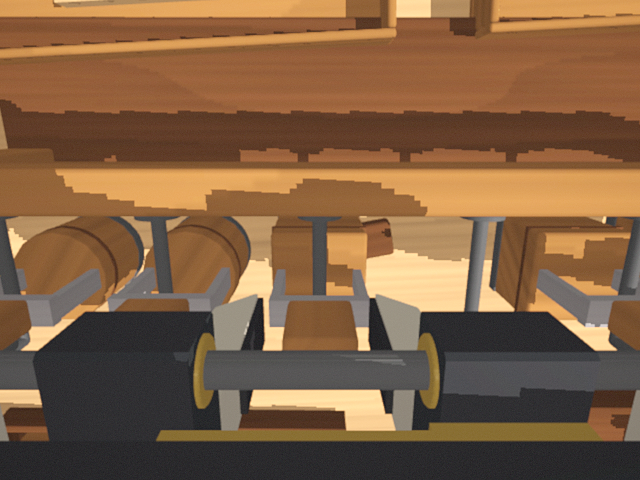

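The wrist view shows the open pads at (240,300) and (395,300) straddling the square pot's grip at (320,325). The fingertips sit about 33 mm higher than the TCP reading implies, so I'll correct for that.

Request:
jog_arm(moves=[[0, 0, 0, 0], [0, 0, 0, 0], [0, 0, 0, 0], [0, 0, 0, 0]], hand=0, newtons=35)

```text
clock: 6.15
position: [0.6722, 0.0489, 0.1108]
ee_rot: [3.141, -0.076, 0.001]
force: [0.7, -1.4, 1.6]
width: 0.278
gripper_force: 35.0
```

Request:
jog_arm(moves=[[0, 0, -0.01, 0], [0, 0, -0.02, 0], [0, 0, -0.021, 0], [-0.015, 0, -0.021, 0], [-0.03, 0, -0.021, 0], [-0.05, 0, -0.021, 0], [-0.07, 0, -0.021, 0], [-0.07, 0, -0.021, 0]])

```text
clock: 7.15
position: [0.601, 0.0525, 0.1317]
ee_rot: [3.14, -0.075, -0.001]
force: [0.2, 0.2, -1.9]
width: 0.283
gripper_force: 3.5
```

```bash
python3 -c "
from h import *
for y in (.026,-.034,-.094): go([*tr('L',0,y),.25],-.0536);go([*tr('L',0,y),.081],-.0536)"
```

```text
go [0.501 0.194 0.25 ] -> [-0.1069 -0.1369 -0.1183] 0.006
go [0.501 0.194 0.081] -> [-0.1068 -0.1369  0.0507] 0.006
go [0.498 0.134 0.25 ] -> [-0.1072 -0.0769 -0.1183] 0.006
go [0.498 0.134 0.081] -> [-0.1071 -0.0769  0.0507] 0.006
go [0.494 0.075 0.25 ] -> [-0.1076 -0.0169 -0.1183] 0.006
go [0.494 0.075 0.081] -> [-0.1075 -0.0169  0.0507] 0.006
```

Request:
jog_arm(moves=[[0, 0, 0, 0], [0, 0, 0, 0], [0, 0, 0, 0]], hand=0, newtons=35)

```text
clock: 7.52
position: [0.6025, 0.0524, 0.1313]
ee_rot: [-3.141, 0.076, 0.0]
force: [-0.5, 0.4, -1.7]
width: 0.28
gripper_force: 35.0
```

```bash
python3 -c "
from h import *
o=arm.observe();print(o['force'],o['width'],o['gripper_force'])
d=cam('scene');save(cv2.resize(d['color'][100:400,160:480],(640,600)),'g2.png')"
```

```text
[-0.45883415  0.37493625 -1.69301752] 0.2799565733851262 34.99955713748932
```

View pics/g2.png

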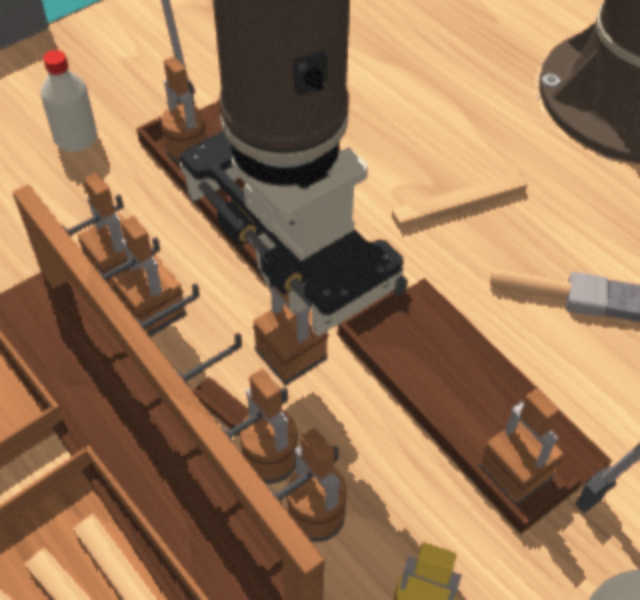

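Request:
jog_arm(moves=[[0, 0, -0.06, 0], [0, 0, -0.118, 0], [-0.036, -0.045, -0.118, 0.006], [-0.072, -0.09, -0.118, 0.006], [-0.108, -0.1366, -0.118, 0.006], [-0.108, -0.1366, -0.118, 0.006], [-0.108, -0.1366, -0.06, 0.006], [-0.108, -0.1366, -0.01, 0.006], [-0.108, -0.1366, 0.02, 0.006], [-0.108, -0.1366, 0.035, 0.006], [-0.108, -0.1366, 0.035, 0.006], [-0.108, -0.1366, 0.035, 0.006]])

```text
clock: 9.07
position: [0.5018, 0.1945, 0.0978]
ee_rot: [-3.14, 0.085, -0.003]
force: [-0.3, 0.7, -0.9]
width: 0.282
gripper_force: 35.0
```

```bash
python3 -c "
from h import *
go([*tr('L',0,.026),.081],-.0536)
d=cam('side');W=d['W'].reshape(-1,3);C=d['color'].reshape(-1,3)
p=T['L']
def band(y):
    c=tr('L',0,y);m=(np.hypot(*(W[:,:2]-c).T)<.034)&(W[:,2]>.003)&(W[:,2]<.1)
    h=np.histogram(W[m,2],np.arange(.003,.1,.003))[0];print(h)
band(.087);band(.026)
v,u=[np.clip(int(x),0,479) for x in (0,0)]
save(d['color'][230:380,180:420].repeat(3,0).repeat(3,1),'s2.png')"
```

```text
go [0.501 0.194 0.081] -> [-0.001   0.0002  0.0168] -0.001
[119 124  34  38  26  39  28  34  34  30  37  35  30  38  36  33  77 372
  88  13  10   9   7  11  11   9   6  12   3  11  33  47]
[152 143   6   0   0   3  10  31  42  33  30  27  35  37  34  37  41  30
  39  31  39  44 150 304  28  11   8  13  13   6   8  12]
```

View pics/s2.png

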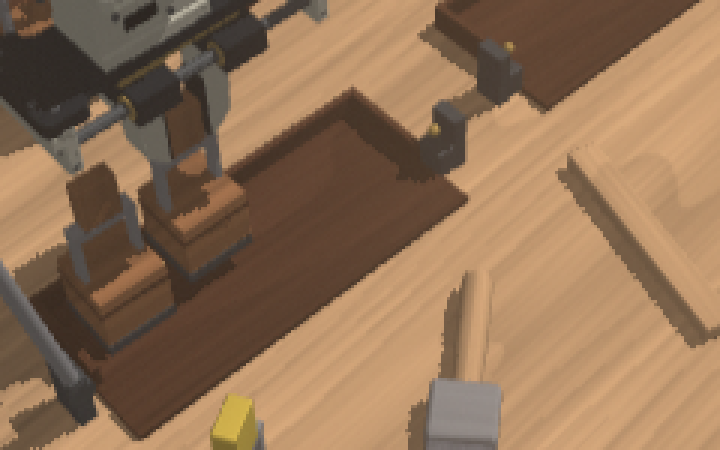

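Request:
jog_arm(moves=[[-0.001, 0, 0.008, 0], [-0.001, 0, 0.013, 0], [-0.001, 0, 0.016, 0], [-0.001, 0, 0.017, 0], [-0.001, 0, 0.017, 0]])

```text
clock: 9.75
position: [0.5002, 0.1939, 0.081]
ee_rot: [3.14, -0.086, 0.002]
force: [-4.4, -3.6, 19.1]
width: 0.28
gripper_force: 35.0
```

Request:
jog_arm(moves=[[0, 0, 0, 0], [0, 0, 0, 0], [0, 0, 0, 0], [0, 0, -0.02, 0], [0, 0, -0.06, 0], [0, 0, -0.12, 0], [0, 0, -0.17, 0], [0, 0, -0.17, 0]], hand=0.042)

```text
clock: 10.75
position: [0.5018, 0.1955, 0.2535]
ee_rot: [-3.137, 0.085, -0.01]
force: [0.1, 0.1, -0.6]
width: 0.457
gripper_force: 0.0
```

```bash
python3 -c "
from h import *
go([.6660,-.0825,.25],-.048);go([.6660,-.0825,.11],-.048)"
```

```text
go [ 0.666 -0.082  0.25 ] -> [0.179  0.2687 0.0038] -0.006
go [ 0.666 -0.082  0.11 ] -> [0.1781 0.2691 0.1438] -0.006
```

Request:
jog_arm(moves=[[0.036, 0.054, 0, 0], [0.072, 0.108, 0, -0.006], [0.108, 0.162, 0, -0.006], [0.143, 0.215, 0, -0.006], [0.178, 0.269, 0.0, -0.006], [0.178, 0.269, 0.0, -0.006], [0.178, 0.269, 0.06, -0.006], [0.178, 0.269, 0.06, -0.006], [0.178, 0.269, 0.06, -0.006]])

```text
clock: 11.88
position: [0.6632, -0.0832, 0.1907]
ee_rot: [-3.14, 0.074, -0.001]
force: [-0.0, 0.3, 0.6]
width: 0.46
gripper_force: 0.0
```

```bash
python3 -c "
from h import *
go([.6660,-.0825,.11],-.048)"
```

```text
go [ 0.666 -0.082  0.11 ] -> [ 0.0027 -0.0008  0.0807] 0.001
```

Request:
jog_arm(moves=[[0.0027, -0.001, 0.03, 0], [0.0027, -0.001, 0.055, 0], [0.0027, -0.001, 0.07, 0], [0.0027, -0.001, 0.08, 0], [0.0027, -0.001, 0.08, 0], [0.0027, -0.001, 0.08, 0]])

```text
clock: 12.62
position: [0.6663, -0.0833, 0.1106]
ee_rot: [3.141, -0.076, 0.002]
force: [1.9, -0.1, 0.6]
width: 0.459
gripper_force: 0.0
```

Request:
jog_arm(moves=[[0, 0, 0, 0], [0, 0, 0, 0], [0, 0, 0, 0], [0, 0, 0, 0]], hand=0, newtons=35)

```text
clock: 13.12
position: [0.6659, -0.0834, 0.1099]
ee_rot: [3.14, -0.076, 0.001]
force: [-0.2, -0.5, 3.1]
width: 0.281
gripper_force: 35.0
```

Request:
jog_arm(moves=[[0, 0, -0.01, 0], [0, 0, -0.02, 0], [0, 0, -0.021, 0], [-0.015, 0, -0.021, 0], [-0.03, 0, -0.021, 0], [-0.05, 0, -0.021, 0], [-0.07, 0, -0.021, 0], [-0.07, 0, -0.021, 0]])

```text
clock: 14.12
position: [0.5946, -0.0801, 0.1306]
ee_rot: [3.14, -0.076, -0.001]
force: [0.4, -0.2, -1.8]
width: 0.281
gripper_force: 35.0
```

```bash
python3 -c "
from h import *
go([*tr('L',0,-.034),.083],-.0536)"
```

```text
go [0.498 0.134 0.083] -> [-0.1072 -0.2096  0.0476] 0.005
```

Request:
jog_arm(moves=[[0, 0, -0.06, 0], [0, 0, -0.118, 0], [-0.021, -0.042, -0.118, 0.005], [-0.043, -0.084, -0.118, 0.005], [-0.064, -0.126, -0.118, 0.005], [-0.086, -0.168, -0.118, 0.005], [-0.107, -0.2096, -0.118, 0.005], [-0.107, -0.2096, -0.118, 0.005], [-0.107, -0.2096, -0.06, 0.005], [-0.107, -0.2096, -0.01, 0.005], [-0.107, -0.2096, 0.015, 0.005], [-0.107, -0.2096, 0.03, 0.005], [-0.107, -0.2096, 0.03, 0.005], [-0.107, -0.2096, 0.03, 0.005]])

```text
clock: 15.88
position: [0.5001, 0.1349, 0.1016]
ee_rot: [-3.14, 0.084, -0.003]
force: [0.0, 0.8, -1.4]
width: 0.278
gripper_force: 35.0
```

```bash
python3 -c "
from h import *
go([*tr('L',0,-.034),.083],-.0536);print(arm.observe()['gripper_force'])"
```

```text
go [0.498 0.134 0.083] -> [-0.0025  0.0006  0.0186] 0.0
34.98648405075073
```

Request:
jog_arm(moves=[[-0.002, 0, 0.009, 0], [-0.002, 0, 0.014, 0], [-0.002, 0, 0.017, 0], [-0.002, 0, 0.018, 0], [-0.002, 0, 0.018, 0]])

```text
clock: 16.5
position: [0.4971, 0.1348, 0.0825]
ee_rot: [3.14, -0.084, -0.0]
force: [0.2, -0.2, -2.2]
width: 0.28
gripper_force: 35.0
```

Request:
jog_arm(moves=[[0, 0, 0, 0], [0, 0, 0, 0], [0, 0, 0, 0], [0, 0, -0.02, 0], [0, 0, -0.06, 0], [0, 0, -0.12, 0], [0, 0, -0.17, 0], [0, 0, -0.17, 0], [0, 0, -0.17, 0]], hand=0.042)

```text
clock: 17.62
position: [0.4967, 0.1345, 0.2521]
ee_rot: [3.14, -0.084, -0.0]
force: [-0.1, 0.1, -1.0]
width: 0.456
gripper_force: 0.0
```

```bash
python3 -c "
from h import *
go([.6627,-.1485,.19],-.048)"
```

```text
go [ 0.663 -0.148  0.19 ] -> [0.1809 0.2737 0.0621] -0.005
```

Request:
jog_arm(moves=[[0.03, 0.046, 0, 0], [0.06, 0.091, 0, -0.005], [0.09, 0.137, 0, -0.005], [0.12, 0.182, 0, -0.005], [0.15, 0.228, 0, -0.005], [0.181, 0.274, 0.0, -0.005], [0.181, 0.274, 0.0, -0.005], [0.181, 0.274, 0.06, -0.005], [0.181, 0.274, 0.06, -0.005], [0.181, 0.274, 0.06, -0.005], [0.181, 0.274, 0.06, -0.005]])

```text
clock: 19.0
position: [0.6644, -0.1482, 0.1949]
ee_rot: [3.14, -0.075, 0.005]
force: [0.4, 0.0, 0.5]
width: 0.463
gripper_force: 0.0
```

```bash
python3 -c "
from h import *
go([.6627,-.1485,.11],-.048)
d=cam('side');d2=cam('scene')
W=np.concatenate([d['W'].reshape(-1,3),d2['W'].reshape(-1,3)])
for k,ys in (('L',(.087,.026,-.034)),('R',(-.08,))):
  for y in ys:
    c=tr(k,0,y);q=W[(np.hypot(*(W[:,:2]-c).T)<.03)&(W[:,2]>.1)&(W[:,2]<.14)];t=q[:,2].max()
    q=q[q[:,2]>.127];m=np.median(q[:,:2],0);p=T[k];e=m-p[:2];cc,s=np.cos(p[2]),np.sin(p[2]);print(k,y,round(t,3),(cc*e[0]+s*e[1]).round(4),(-s*e[0]+cc*e[1]).round(4))
"
```

```text
go [ 0.663 -0.148  0.11 ] -> [-0.0019  0.0003  0.0849] 0.0
L 0.087 0.135 0.0026 0.0881
L 0.026 0.135 -0.0008 0.0265
L -0.034 0.135 0.0002 -0.0322
R -0.08 0.134 -0.0249 -0.0844
```

Request:
jog_arm(moves=[[-0.001, 0, 0.03, 0], [-0.001, 0, 0.055, 0], [-0.001, 0, 0.07, 0], [-0.001, 0, 0.0825, 0], [-0.001, 0, 0.0825, 0], [-0.001, 0, 0.0825, 0]])

```text
clock: 19.85
position: [0.6628, -0.1485, 0.1109]
ee_rot: [3.141, -0.076, 0.002]
force: [0.2, 0.9, -0.3]
width: 0.458
gripper_force: 0.0
```

Request:
jog_arm(moves=[[0, 0, 0, 0], [0, 0, 0, 0], [0, 0, 0, 0], [0, 0, 0, 0]], hand=0, newtons=35)

```text
clock: 20.35
position: [0.6625, -0.1488, 0.1105]
ee_rot: [3.14, -0.076, 0.001]
force: [0.2, -1.4, 5.2]
width: 0.28
gripper_force: 35.0
```

Request:
jog_arm(moves=[[0, 0, -0.01, 0], [0, 0, -0.02, 0], [0, 0, -0.021, 0], [-0.015, 0, -0.021, 0], [-0.03, 0, -0.021, 0], [-0.05, 0, -0.021, 0], [-0.07, 0, -0.021, 0], [-0.07, 0, -0.021, 0]])

```text
clock: 21.35
position: [0.5909, -0.1452, 0.1311]
ee_rot: [3.14, -0.076, -0.002]
force: [-0.6, -0.7, -2.3]
width: 0.282
gripper_force: 35.0
```

```bash
python3 -c "
from h import *
go([*tr('L',0,-.094),.082],-.0536)"
```

```text
go [0.494 0.075 0.082] -> [-0.1071 -0.2149  0.0491] 0.005
```

Request:
jog_arm(moves=[[0, 0, -0.06, 0], [0, 0, -0.118, 0], [-0.021, -0.043, -0.118, 0.005], [-0.043, -0.086, -0.118, 0.005], [-0.064, -0.129, -0.118, 0.005], [-0.086, -0.172, -0.118, 0.005], [-0.107, -0.215, -0.118, 0.005], [-0.107, -0.215, -0.118, 0.005], [-0.107, -0.215, -0.06, 0.005], [-0.107, -0.215, -0.01, 0.005], [-0.107, -0.215, 0.015, 0.005], [-0.107, -0.215, 0.03, 0.005], [-0.107, -0.215, 0.03, 0.005], [-0.107, -0.215, 0.03, 0.005], [-0.107, -0.215, 0.03, 0.005]])

```text
clock: 23.22
position: [0.4967, 0.075, 0.1021]
ee_rot: [-3.14, 0.084, -0.003]
force: [0.1, 1.0, -2.4]
width: 0.283
gripper_force: 35.0
```

```bash
python3 -c "
from h import *
go([*tr('L',0,-.094),.082],-.0536);print(arm.observe()['gripper_force'])"
```

```text
go [0.494 0.075 0.082] -> [-0.0023  0.0006  0.0201] 0.0
34.99113857746124
```

Request:
jog_arm(moves=[[-0.002, 0, 0.009, 0], [-0.002, 0, 0.014, 0], [-0.002, 0, 0.018, 0], [-0.002, 0, 0.0195, 0], [-0.002, 0, 0.0195, 0]])

```text
clock: 23.85
position: [0.4937, 0.075, 0.0814]
ee_rot: [3.14, -0.084, -0.0]
force: [-1.2, -0.2, -1.8]
width: 0.282
gripper_force: 35.0
```

Request:
jog_arm(moves=[[0, 0, 0, 0], [0, 0, 0, 0], [0, 0, 0, 0], [0, 0, -0.02, 0], [0, 0, -0.06, 0], [0, 0, -0.12, 0], [0, 0, -0.17, 0], [0, 0, -0.17, 0], [0, 0, -0.17, 0]], hand=0.042)

```text
clock: 24.98
position: [0.4934, 0.0747, 0.251]
ee_rot: [3.14, -0.084, -0.001]
force: [-0.0, -0.2, 0.3]
width: 0.456
gripper_force: 0.0
```

```bash
python3 -c "
from h import *
go([.6765,.1147,.19],-.048);go([.6793,.1803,.19],-.048)"
```

```text
go [0.676 0.115 0.19 ] -> [ 0.1807 -0.0498  0.0609] -0.005
go [0.679 0.18  0.19 ] -> [ 0.18   -0.1154  0.0609] -0.005
```

Request:
jog_arm(moves=[[0.045, -0.0125, 0, 0], [0.09, -0.025, 0, 0], [0.135, -0.037, 0, -0.005], [0.18, -0.05, 0, -0.005], [0.18, -0.05, 0, -0.005], [0.18, -0.05, 0.06, -0.005], [0.18, -0.05, 0.06, -0.005], [0.18, -0.05, 0.06, -0.005], [0.18, -0.05, 0.06, -0.005]])

```text
clock: 26.1
position: [0.6771, 0.1156, 0.1941]
ee_rot: [-3.14, 0.076, -0.005]
force: [-0.2, -1.0, -0.5]
width: 0.457
gripper_force: 0.0
```

```bash
python3 -c "
from h import *
go([.6765,.1147,.11],-.048)"
```

```text
go [0.676 0.115 0.11 ] -> [-0.0009  0.0011  0.0841] -0.0
```

Request:
jog_arm(moves=[[-0.001, 0, 0.03, 0], [-0.001, 0, 0.055, 0], [-0.001, 0, 0.07, 0], [-0.001, 0, 0.081, 0], [-0.001, 0, 0.081, 0], [-0.001, 0, 0.081, 0]])

```text
clock: 26.85
position: [0.6758, 0.1155, 0.1115]
ee_rot: [-3.14, 0.076, -0.002]
force: [-0.2, -0.4, -0.5]
width: 0.459
gripper_force: 0.0
```

Request:
jog_arm(moves=[[0, 0, 0, 0], [0, 0, 0, 0], [0, 0, 0, 0], [0, 0, 0, 0]], hand=0, newtons=35)

```text
clock: 27.35
position: [0.6754, 0.1152, 0.111]
ee_rot: [3.141, -0.076, 0.001]
force: [0.4, -0.9, 3.7]
width: 0.283
gripper_force: 34.9
```

Request:
jog_arm(moves=[[0, 0, -0.01, 0], [0, 0, -0.02, 0], [0, 0, -0.021, 0], [-0.015, 0, -0.021, 0], [-0.03, 0, -0.021, 0], [-0.05, 0, -0.021, 0], [-0.07, 0, -0.021, 0], [-0.07, 0, -0.021, 0]])

```text
clock: 28.35
position: [0.6041, 0.119, 0.1316]
ee_rot: [3.14, -0.074, -0.001]
force: [0.5, -0.5, -1.0]
width: 0.281
gripper_force: 34.9
```

```bash
python3 -c "
from h import *
go([*tr('R',0,.055),.082],-.0583);go([*tr('R',0,-.012),.082],-.0583)"
```

```text
go [ 0.504 -0.137  0.082] -> [-0.0882  0.2603  0.0498] 0.011
go [ 0.5   -0.204  0.082] -> [-0.089   0.3273  0.0498] 0.011
```

Request:
jog_arm(moves=[[0, 0, -0.06, 0], [0, 0, -0.118, 0], [-0.018, 0.052, -0.118, 0.011], [-0.036, 0.104, -0.118, 0.011], [-0.053, 0.156, -0.118, 0.011], [-0.071, 0.208, -0.118, 0.011], [-0.089, 0.26, -0.118, 0.011], [-0.089, 0.26, -0.118, 0.011], [-0.089, 0.26, -0.06, 0.011], [-0.089, 0.26, -0.01, 0.011], [-0.089, 0.26, 0.015, 0.011], [-0.089, 0.26, 0.03, 0.011], [-0.089, 0.26, 0.03, 0.011], [-0.089, 0.26, 0.03, 0.011], [-0.089, 0.26, 0.03, 0.011]])

```text
clock: 30.22
position: [0.5047, -0.1369, 0.1027]
ee_rot: [3.14, -0.093, 0.003]
force: [-1.1, -0.4, -2.1]
width: 0.279
gripper_force: 35.0
```

```bash
python3 -c "
from h import *
go([*tr('R',0,.055),.082],-.0583);print(arm.observe()['gripper_force'])"
```

```text
go [ 0.504 -0.137  0.082] -> [-0.0011  0.0001  0.0207] -0.001
34.99845027923584
```

Request:
jog_arm(moves=[[-0.001, 0, 0.009, 0], [-0.001, 0, 0.014, 0], [-0.001, 0, 0.018, 0], [-0.001, 0, 0.0205, 0], [-0.001, 0, 0.0205, 0]])

```text
clock: 30.85
position: [0.5032, -0.1367, 0.0812]
ee_rot: [3.14, -0.093, 0.001]
force: [0.1, -0.7, 0.7]
width: 0.282
gripper_force: 35.0
```

Request:
jog_arm(moves=[[0, 0, 0, 0], [0, 0, 0, 0], [0, 0, 0, 0], [0, 0, -0.02, 0], [0, 0, -0.06, 0], [0, 0, -0.12, 0], [0, 0, -0.17, 0], [0, 0, -0.17, 0], [0, 0, -0.17, 0]], hand=0.042)

```text
clock: 31.98
position: [0.5024, -0.1367, 0.2505]
ee_rot: [3.14, -0.093, -0.001]
force: [-0.1, -0.5, -0.0]
width: 0.457
gripper_force: 0.0
```

```bash
python3 -c "
from h import *
go([.6793,.1803,.19],-.048)"
```

```text
go [0.679 0.18  0.19 ] -> [ 0.1578 -0.327   0.0603] -0.011
```

Request:
jog_arm(moves=[[0.023, -0.047, 0, 0], [0.045, -0.093, 0, -0.011], [0.068, -0.14, 0, -0.011], [0.09, -0.187, 0, -0.011], [0.113, -0.234, 0, -0.011], [0.135, -0.28, 0, -0.011], [0.158, -0.327, 0, -0.011], [0.158, -0.327, 0, -0.011], [0.158, -0.327, 0.06, -0.011], [0.158, -0.327, 0.06, -0.011], [0.158, -0.327, 0.06, -0.011], [0.158, -0.327, 0.06, -0.011]])

```text
clock: 33.48
position: [0.681, 0.1806, 0.1935]
ee_rot: [-3.139, 0.077, -0.005]
force: [-0.7, 0.1, -0.3]
width: 0.456
gripper_force: 0.0
```

```bash
python3 -c "
from h import *
go([.6793,.1803,.11],-.048)"
```

```text
go [0.679 0.18  0.11 ] -> [-0.0019  0.0005  0.0835] -0.001
```

Request:
jog_arm(moves=[[-0.001, 0, 0.03, 0], [-0.001, 0, 0.055, 0], [-0.001, 0, 0.07, 0], [-0.001, 0, 0.081, 0], [-0.001, 0, 0.081, 0], [-0.001, 0, 0.081, 0]])

```text
clock: 34.22
position: [0.6795, 0.1807, 0.111]
ee_rot: [-3.14, 0.076, -0.002]
force: [0.4, 0.0, -0.1]
width: 0.459
gripper_force: 0.0
```

Request:
jog_arm(moves=[[0, 0, 0, 0], [0, 0, 0, 0], [0, 0, 0, 0], [0, 0, 0, 0]], hand=0, newtons=35)

```text
clock: 34.72
position: [0.6791, 0.1805, 0.1104]
ee_rot: [-3.141, 0.076, -0.001]
force: [-0.8, -1.1, 4.4]
width: 0.277
gripper_force: 35.0
```

Request:
jog_arm(moves=[[0, 0, -0.01, 0], [0, 0, -0.02, 0], [0, 0, -0.021, 0], [-0.015, 0, -0.021, 0], [-0.03, 0, -0.021, 0], [-0.05, 0, -0.021, 0], [-0.07, 0, -0.021, 0], [-0.07, 0, -0.021, 0]])

```text
clock: 35.72
position: [0.6077, 0.1842, 0.1312]
ee_rot: [3.14, -0.074, -0.001]
force: [1.0, -0.2, -1.3]
width: 0.28
gripper_force: 35.0
```

```bash
python3 -c "
from h import *
go([*tr('R',0,-.010),.082],-.0583)"
```

```text
go [ 0.5   -0.202  0.082] -> [-0.0896  0.3906  0.0493] 0.011
```

Request:
jog_arm(moves=[[0, 0, -0.06, 0], [0, 0, -0.118, 0], [-0.011, 0.049, -0.118, 0.011], [-0.022, 0.098, -0.118, 0.011], [-0.034, 0.147, -0.118, 0.011], [-0.045, 0.195, -0.118, 0.011], [-0.056, 0.244, -0.118, 0.011], [-0.067, 0.293, -0.118, 0.011], [-0.078, 0.342, -0.118, 0.011], [-0.09, 0.3905, -0.118, 0.011], [-0.09, 0.3905, -0.118, 0.011], [-0.09, 0.3905, -0.06, 0.011], [-0.09, 0.3905, -0.01, 0.011], [-0.09, 0.3905, 0.015, 0.011], [-0.09, 0.3905, 0.03, 0.011], [-0.09, 0.3905, 0.03, 0.011], [-0.09, 0.3905, 0.03, 0.011], [-0.09, 0.3905, 0.03, 0.011]])

```text
clock: 37.98
position: [0.5011, -0.2021, 0.1022]
ee_rot: [3.139, -0.093, 0.003]
force: [0.1, -0.8, -1.5]
width: 0.281
gripper_force: 35.0
```

```bash
python3 -c "
from h import *
go([*tr('R',0,-.01),.082],-.0583);print(arm.observe()['gripper_force'])"
```

```text
go [ 0.5   -0.202  0.082] -> [-0.0013 -0.0003  0.0202] -0.001
34.99814808368683
```

Place it, then rise clear to look for everything.

Request:
jog_arm(moves=[[-0.001, 0, 0.009, 0], [-0.001, 0, 0.014, 0], [-0.001, 0, 0.018, 0], [-0.001, 0, 0.02, 0], [-0.001, 0, 0.02, 0]])

```text
clock: 38.6
position: [0.4993, -0.2018, 0.081]
ee_rot: [-3.14, 0.093, 0.0]
force: [0.4, -0.1, -1.9]
width: 0.284
gripper_force: 35.0
```

Request:
jog_arm(moves=[[0, 0, 0, 0], [0, 0, 0, 0], [0, 0, 0, 0], [0, 0, -0.02, 0], [0, 0, -0.06, 0], [0, 0, -0.12, 0], [0, 0, -0.18, 0], [0, 0, -0.24, 0], [0, -0.05, -0.26, 0], [0, -0.1, -0.26, 0], [0, -0.15, -0.26, 0], [0, -0.2, -0.26, 0], [0, -0.2, -0.26, 0]], hand=0.042)

```text
clock: 40.22
position: [0.5108, 0.0027, 0.3414]
ee_rot: [-3.139, 0.081, -0.001]
force: [-0.0, -0.6, -0.5]
width: 0.457
gripper_force: 0.0
```

```bash
cat > chk.py <<'E'
from h import *
d=cam('side');d2=cam('scene')
W=np.concatenate([d['W'].reshape(-1,3),d2['W'].reshape(-1,3)])
for k,ys in (('L',(.087,.026,-.034,-.094)),('R',(-.08,-.01,.055))):
  p=T[k];cc,s=np.cos(p[2]),np.sin(p[2]);E=W[:,:2]-p[:2];L=np.c_[cc*E[:,0]+s*E[:,1],-s*E[:,0]+cc*E[:,1]]
  for y in ys:
    m=(abs(L[:,1]-y)<.03)&(abs(L[:,0])<.06)&(W[:,2]>.127)&(W[:,2]<.137);q=L[m]
    if len(q)<10: print(k,y,"none",len(q));continue
    r=cv2.minAreaRect((q*1000).astype(np.float32));print(k,y,len(q),np.median(q,0).round(4),np.round(r[1]),round(r[2],1),W[m,2].max().round(3))
E
python3 chk.py;python3 -c "
from h import *
d=cam('side');save(cv2.resize(d['color'][160:400,140:460],(800,600)),'s3.png')"
```

```text
L 0.087 254 [0.003  0.0881] [18. 27.] 0.6 0.135
L 0.026 238 [-0.0007  0.0268] [28. 17.] 89.5 0.135
L -0.034 206 [ 0.0001 -0.0323] [18. 28.] 4.3 0.135
L -0.094 189 [ 0.0007 -0.0929] [17. 28.] 1.1 0.135
R -0.08 118 [-0.0288 -0.0912] [27. 17.] 87.9 0.135
R -0.01 129 [-0.0004 -0.0076] [31. 17.] 89.3 0.135
R 0.055 144 [0.0007 0.0571] [17. 27.] 2.7 0.135
```

View pics/s3.png

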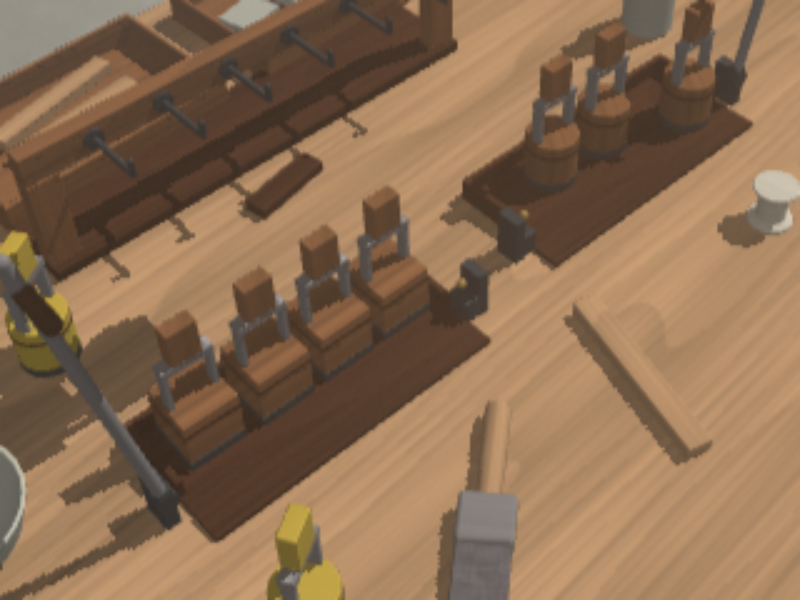

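```bash
python3 -c "
from h import *
p=tr('R',-.0288,-.0912);print(p);print(arm.observe()['joints'].round(3))
go([*p,.34],-.0583+np.pi/2);go([*p,.083])"
```

```text
[ 0.46633498 -0.28116697]
[ 0.298  0.203 -0.484  1.589  0.096  1.373 -1.827]
go [ 0.466 -0.281  0.34 ] -> [-0.0279  0.2803  0.0012] -1.573
go [ 0.466 -0.281  0.083] -> [-0.0279  0.2801  0.2582] 0
```

Request:
jog_arm(moves=[[0, 0.02, 0, -0.18], [-0.005, 0.06, 0, -0.36], [-0.01, 0.1, 0, -0.54], [-0.012, 0.13, 0, -0.72], [-0.016, 0.16, 0, -0.9], [-0.02, 0.2, 0, -1.08], [-0.024, 0.24, 0, -1.26], [-0.028, 0.28, 0, -1.44], [-0.028, 0.28, 0, -1.573], [-0.028, 0.28, 0, -1.573], [-0.028, 0.28, 0, -1.573], [-0.028, 0.28, 0, -1.573]])

```text
clock: 41.88
position: [0.4666, -0.2797, 0.3412]
ee_rot: [2.285, 2.156, -0.0]
force: [0.2, -0.2, -0.5]
width: 0.457
gripper_force: 0.0
```

```bash
python3 chk.py|grep R; python3 -c "
from h import *
p=tr('R',-.0288,-.0912);print(arm.observe()['joints'].round(3))
go([*p,.083],-.0583+np.pi/2)"
```

```text
R -0.08 112 [-0.0296 -0.0915] [17. 29.] 1.7 0.136
R -0.01 133 [-0.0007 -0.0078] [17. 29.] 2.4 0.134
R 0.055 149 [0.0006 0.0571] [29. 16.] 89.5 0.134
[ 0.845  0.269 -0.527  1.514  0.136  1.395  0.253]
go [ 0.466 -0.281  0.083] -> [-0.0014 -0.0003  0.2582] 0.001
```

Request:
jog_arm(moves=[[-0.001, 0, 0.06, 0], [-0.001, 0, 0.12, 0], [-0.001, 0, 0.17, 0], [-0.001, 0, 0.2, 0], [-0.001, 0, 0.23, 0], [-0.001, 0, 0.25, 0], [-0.001, 0, 0.257, 0], [-0.001, 0, 0.257, 0], [-0.001, 0, 0.257, 0]])

```text
clock: 43.1
position: [0.4671, -0.2813, 0.085]
ee_rot: [2.283, 2.156, 0.001]
force: [-0.1, -0.2, 0.1]
width: 0.458
gripper_force: 0.0
```

Request:
jog_arm(moves=[[0, 0, 0, 0], [0, 0, 0, 0], [0, 0, 0, 0], [0, 0, 0, 0]], hand=0, newtons=30)

```text
clock: 43.6
position: [0.4665, -0.2811, 0.0841]
ee_rot: [2.284, 2.157, -0.0]
force: [-1.1, -0.0, 0.3]
width: 0.149
gripper_force: 30.0
```

```bash
python3 -c "
from h import *
go([*tr('R',0,-.086),.083],-.0583+np.pi/2)"
```

```text
go [ 0.495 -0.278  0.083] -> [0.0051 0.0286 0.0011] 0.001
```

Request:
jog_arm(moves=[[0, 0, -0.006, 0], [0, 0, -0.01, 0], [0.002, 0.01, -0.01, 0], [0.004, 0.02, -0.01, 0], [0.005, 0.0286, -0.01, 0], [0.005, 0.0286, -0.01, 0], [0.005, 0.0286, -0.004, 0], [0.005, 0.0286, 0.0, 0], [0.005, 0.0286, 0.0, 0], [0.005, 0.0286, 0.0, 0]])

```text
clock: 44.85
position: [0.4951, -0.2778, 0.084]
ee_rot: [2.284, 2.157, -0.0]
force: [-0.6, -0.8, 1.3]
width: 0.148
gripper_force: 30.0
```

Request:
jog_arm(moves=[[0, 0, 0, 0], [0, 0, 0, 0], [0, 0, 0, 0], [0, 0, -0.02, 0], [0, 0, -0.06, 0], [0, 0, -0.12, 0], [0, 0, -0.18, 0], [0, 0, -0.24, 0], [0, 0, -0.28, 0], [0, 0, -0.28, 0]], hand=0.042)

```text
clock: 46.1
position: [0.4968, -0.2778, 0.3675]
ee_rot: [2.28, 2.153, 0.003]
force: [0.5, 0.0, -0.7]
width: 0.459
gripper_force: 0.0
```

```bash
python3 chk.py; python3 -c "
from h import *
d=cam('side');d2=cam('scene')
W=np.concatenate([d['W'].reshape(-1,3),d2['W'].reshape(-1,3)])
for k,sg in(('L',1),('R',-1)):
  h=tr(k,-.043,sg*.146);a=1.739 if k=='L' else 1.758
  pin=tr(k,-.065,sg*(.146-.25*np.cos(a)));print(k,'hinge',h,'pin',pin,.03+.25*np.sin(a))
  p=T[k];cc,s=np.cos(p[2]),np.sin(p[2]);E=W[:,:2]-p[:2];L=np.c_[cc*E[:,0]+s*E[:,1],-s*E[:,0]+cc*E[:,1],W[:,2]]
  m=(L[:,0]<-.052)&(L[:,0]>-.1)&(sg*L[:,1]>.15)&(L[:,2]>.2)&(L[:,2]<.36);q=L[m];print(m.sum(),q.min(0).round(3),q.max(0).round(3),np.median(q,0).round(3))
"
```

```text
L 0.087 247 [0.0026 0.0884] [27. 17.] 88.5 0.134
L 0.026 233 [-0.0008  0.0265] [18. 27.] 0.1 0.134
L -0.034 208 [-0.0002 -0.0324] [28. 18.] 86.8 0.134
L -0.094 186 [ 0.0008 -0.0923] [28. 18.] 89.7 0.136
R -0.08 120 [-0.0002 -0.0861] [31. 17.] 89.3 0.134
R -0.01 132 [-0.0005 -0.008 ] [30. 17.] 89.0 0.134
R 0.055 146 [0.0009 0.0575] [16. 28.] 0.9 0.135
L hinge [0.46428361 0.31649402] pin [0.44455744 0.35946546] 0.276471770848972
248 [-0.078  0.181  0.271] [-0.052  0.194  0.285] [-0.068  0.189  0.281]
R hinge [ 0.44896608 -0.33504647] pin [ 0.42429241 -0.38021359] 0.2756321265641639
162 [-0.08  -0.202  0.269] [-0.052 -0.187  0.285] [-0.066 -0.193  0.278]
```

```bash
cat >> h.py <<'E'
def arc(k,a0,n=1,dz=-.0365,a1=0.):
    sg=1 if k=='L' else -1
    for a in np.linspace(a0,a1,n):
        print(round(a,3),end=' '); go([*tr(k,-.069,sg*(.146-.25*np.cos(a))),.03+.25*np.sin(a)+dz],T[k][2]+np.pi)
E
python3 -c "
from h import *
arc('R',1.758,1,.12);arc('R',1.758,1)"
```

```text
1.758 go [ 0.42  -0.38   0.396] -> [-0.1065 -0.0685 -0.033 ] -1.57
1.758 go [ 0.42  -0.38   0.239] -> [-0.1066 -0.0681  0.1235] -1.57
```

Request:
jog_arm(moves=[[0, 0, -0.033, 0], [0, 0, -0.033, -0.18], [-0.01, -0.01, -0.033, -0.36], [-0.02, -0.02, -0.033, -0.54], [-0.035, -0.03, -0.033, -0.72], [-0.05, -0.04, -0.033, -0.9], [-0.07, -0.05, -0.033, -1.08], [-0.09, -0.06, -0.033, -1.26], [-0.1065, -0.0685, -0.033, -1.44], [-0.1065, -0.0685, -0.033, -1.57], [-0.1065, -0.0685, -0.033, -1.57], [-0.1065, -0.0685, -0.033, -1.57], [-0.1065, -0.0685, -0.033, -1.57]], hand=0.036)

```text
clock: 47.92
position: [0.421, -0.3797, 0.3969]
ee_rot: [-0.093, -3.14, -0.0]
force: [0.4, 0.8, -0.5]
width: 0.395
gripper_force: 0.0
```

```bash
python3 -c "
from h import *
print(arm.observe()['joints'].round(2));arc('R',1.758,1)
w=cam('wrist');save(w['color'],'w3.png')"
```

```text
[ 1.16  0.34 -0.76  1.33  0.23  1.56  1.95]
1.758 go [ 0.42  -0.38   0.239] -> [ 0.0006 -0.0003  0.1577] -0.001
```

View pics/w3.png

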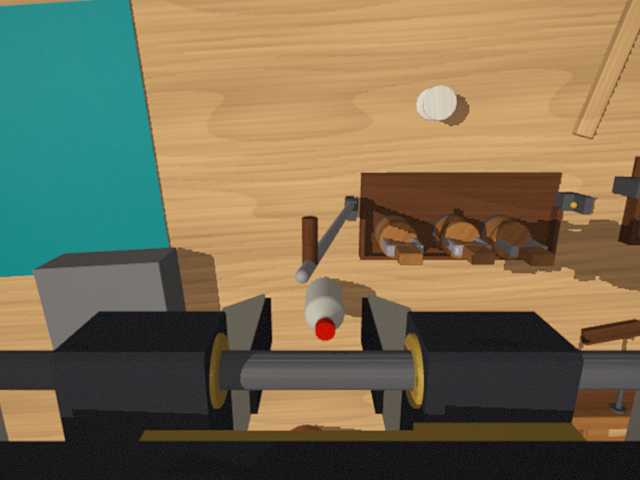

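Request:
jog_arm(moves=[[0, 0, 0.05, 0], [0, 0, 0.09, 0], [0, 0, 0.12, 0], [0, 0, 0.145, 0], [0, 0, 0.157, 0], [0, 0, 0.157, 0], [0, 0, 0.157, 0]])

```text
clock: 48.85
position: [0.4215, -0.3803, 0.2411]
ee_rot: [0.091, 3.139, -0.002]
force: [0.4, -0.4, 0.2]
width: 0.394
gripper_force: 0.0
```

```bash
python3 -c "
from h import *
print(arm.observe()['force'])
w=cam('wrist');W=w['W'];R=cv2.Rodrigues(np.array(w['rvec'],float))[0]
p=T['R'];cc,s=np.cos(p[2]),np.sin(p[2]);E=W[...,:2]-p[:2];L=np.stack([cc*E[...,0]+s*E[...,1],-s*E[...,0]+cc*E[...,1],W[...,2]],-1)
m=(L[...,2]>.262)&(L[...,2]<.288)&(L[...,0]>-.085)&(L[...,0]<-.05)&(abs(L[...,1]+.193)<.03);print(m.sum(),np.median(L[m],0).round(4));save(w['color'],'w4.png')"
```

```text
[ 0.38591343 -0.3726708   0.1723353 ]
3919 [-0.0777 -0.1972  0.279 ]
```

View pics/w4.png

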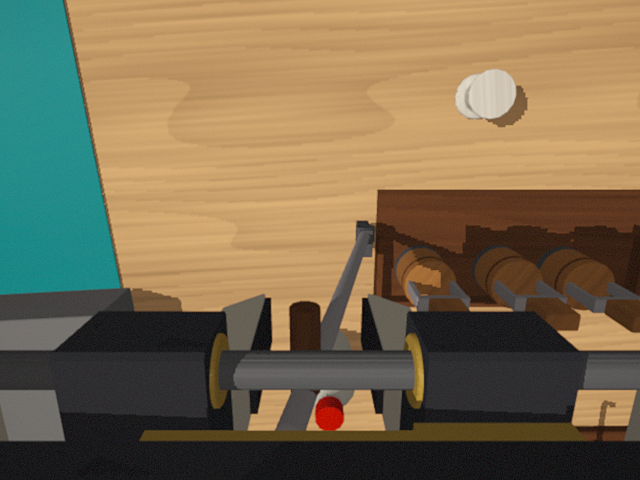

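Request:
jog_arm(moves=[[0, -0.003, 0, 0], [0, -0.003, 0, 0], [0, -0.003, 0, 0], [0, -0.003, 0, 0]], hand=0, newtons=15)

```text
clock: 49.4
position: [0.4207, -0.3833, 0.2402]
ee_rot: [0.091, 3.14, -0.001]
force: [-0.6, -0.2, 1.1]
width: 0.126
gripper_force: 15.0
```

```bash
python3 -c "
from h import *
o=arm.observe();L=o['position']-[*tr('R',-.043,-.146),.03];print(o['force'],o['position'])
y=L[1];z=L[2]+.0365;print('angle',np.arctan2(z,y),np.hypot(y,z))
arc('R',1.758,14)"
```

```text
[-0.57806975 -0.16093132  1.07821668] [ 0.42070627 -0.38326537  0.24021496]
angle 1.7638070687895404 0.2513828455341713
1.758 go [ 0.42  -0.38   0.239] -> [0.0006 0.0033 0.0011] 0.0
1.623 go [ 0.422 -0.346  0.243] -> [ 0.0006  0.0368 -0.003 ] 0.0
1.488 go [ 0.424 -0.313  0.243] -> [ 0.0006  0.0706 -0.0024] 0.0
1.352 go [ 0.426 -0.279  0.238] -> [0.0006 0.104  0.0026] 0.0
1.217 go [ 0.428 -0.247  0.228] -> [0.0006 0.1364 0.0121] 0.0
1.082 go [ 0.43  -0.216  0.214] -> [0.0006 0.1672 0.0259] 0.0
0.947 go [ 0.432 -0.188  0.196] -> [0.0006 0.1959 0.0438] 0.0
0.811 go [ 0.433 -0.162  0.175] -> [0.0006 0.2219 0.0653] 0.0
0.676 go [ 0.434 -0.139  0.15 ] -> [0.0006 0.2448 0.0902] 0.0
0.541 go [ 0.435 -0.12   0.122] -> [0.0006 0.2641 0.1179] 0.0
0.406 go [ 0.436 -0.104  0.092] -> [0.0006 0.2796 0.1479] 0.0
0.27 go [ 0.437 -0.093  0.06 ] -> [0.0006 0.2908 0.1798] 0.0
0.135 go [ 0.437 -0.086  0.027] -> [0.0006 0.2976 0.2129] 0.0
0.0 go [ 0.438 -0.084 -0.006] -> [0.0006 0.2999 0.2466] 0.0
```

Request:
jog_arm(moves=[[0, 0.018, -0.002, 0], [0, 0.037, -0.003, 0], [0, 0.054, -0.003, 0], [0, 0.071, -0.002, 0], [0, 0.087, 0, 0], [0, 0.104, 0.003, 0], [0, 0.12, 0.007, 0], [0, 0.136, 0.012, 0], [0, 0.152, 0.019, 0], [0, 0.167, 0.026, 0], [0, 0.182, 0.035, 0], [0, 0.196, 0.044, 0], [0, 0.209, 0.0545, 0], [0, 0.222, 0.0655, 0], [0, 0.2335, 0.0775, 0], [0, 0.245, 0.0905, 0], [0, 0.255, 0.104, 0], [0, 0.2645, 0.118, 0], [0, 0.2645, 0.118, 0]])

```text
clock: 51.78
position: [0.4357, -0.1186, 0.1209]
ee_rot: [-0.09, -3.139, -0.0]
force: [0.2, -3.3, -2.9]
width: 0.126
gripper_force: 15.0
```

```bash
python3 -c "
from h import *
o=arm.observe();L=o['position']-[*tr('R',-.043,-.146),.03]
y=L[1];z=L[2]+.0365;print('angle',np.arctan2(z,y),np.hypot(y,z),o['force'],o['gripper_force'],o['width'])
arc('R',.5,6)"
```

```text
angle 0.531789578006568 0.251151226299619 [ 0.22665822 -3.2724703  -2.87167147] 14.9984510242939 0.12552304781931578
0.5 go [ 0.436 -0.115  0.113] -> [0.0002 0.0041 0.0075] 0.001
0.4 go [ 0.436 -0.104  0.091] -> [0.0001 0.0149 0.03  ] 0.001
0.3 go [ 0.437 -0.095  0.067] -> [0.0001 0.0235 0.0535] 0.001
0.2 go [ 0.437 -0.089  0.043] -> [0.0001 0.0297 0.0777] 0.001
0.1 go [ 0.438 -0.085  0.018] -> [1.000e-04 3.340e-02 1.024e-01] 0.001
0.0 go [ 0.438 -0.084 -0.006] -> [0.     0.0346 0.1274] 0.001
```

Request:
jog_arm(moves=[[0, 0.004, 0.0075, 0], [0, 0.01, 0.019, 0], [0, 0.015, 0.03, 0], [0, 0.0195, 0.042, 0], [0, 0.0235, 0.0535, 0], [0, 0.027, 0.0655, 0], [0, 0.03, 0.078, 0], [0, 0.032, 0.09, 0], [0, 0.0335, 0.102, 0], [0, 0.034, 0.112, 0], [0, 0.0345, 0.118, 0], [0, 0.0345, 0.123, 0], [0, 0.0345, 0.127, 0], [0, 0.0345, 0.129, 0], [0, 0.0345, 0.129, 0]])

```text
clock: 53.65
position: [0.4384, -0.0853, -0.007]
ee_rot: [0.092, 3.14, -0.002]
force: [-1.0, -6.4, 7.1]
width: 0.125
gripper_force: 15.0
```

```bash
cat > kp.py <<'E'
from h import *
o=arm.observe();print(o['position'],o['force'],o['gripper_force'])
d=cam('side');d2=cam('scene');W=np.concatenate([d['W'].reshape(-1,3),d2['W'].reshape(-1,3)])
for k,sg in(('L',1),('R',-1)):
  p=T[k];cc,s=np.cos(p[2]),np.sin(p[2]);E=W[:,:2]-p[:2];L=np.c_[cc*E[:,0]+s*E[:,1],-s*E[:,0]+cc*E[:,1],W[:,2]]
  m=(abs(L[:,0]+.043)<.008)&(abs(L[:,1])<.125)&(L[:,2]>.012)&(L[:,2]<.2);q=L[m]
  # top of rod along it
  for lo in (-.12,-.07,-.02,.03,.08):
    r=q[(q[:,1]>lo)&(q[:,1]<lo+.04)]
    print(k,lo,len(r),np.percentile(r[:,2],90).round(4) if len(r)>5 else '')
E
python3 kp.py
```

```text
[ 0.43843847 -0.0852807  -0.00696585] [-0.99518888 -6.35495244  7.11096402] 15.000459551811218
L -0.12 0 
L -0.07 0 
L -0.02 0 
L 0.03 0 
L 0.08 0 
R -0.12 72 0.0367
R -0.07 22 0.0345
R -0.02 62 0.123
R 0.03 284 0.1704
R 0.08 452 0.1605
```

Request:
jog_arm(moves=[[0, -0.001, 0.001, 0], [0, -0.001, 0.002, 0], [0, -0.001, 0.003, 0], [0, -0.001, 0.003, 0]])

```text
clock: 54.25
position: [0.4387, -0.0853, -0.0098]
ee_rot: [0.091, 3.139, -0.0]
force: [-1.4, -3.2, 9.7]
width: 0.127
gripper_force: 15.0
```

Request:
jog_arm(moves=[[0, 0, -0.003, 0], [0, 0, -0.003, 0], [0, 0, -0.003, 0], [0, 0, -0.02, 0], [0, 0, -0.06, 0], [0, 0, -0.12, 0], [0, 0, -0.18, 0], [0, 0, -0.24, 0], [0, 0, -0.3, 0], [0, 0, -0.36, 0], [0, 0, -0.4, 0], [0, 0, -0.4, 0]], hand=0.026)

```text
clock: 55.75
position: [0.4393, -0.0852, 0.3925]
ee_rot: [0.091, 3.135, -0.002]
force: [0.1, -0.2, -0.9]
width: 0.283
gripper_force: 0.0
```

```bash
python3 kp.py; python3 chk.py; python3 -c "
from h import *
arc('L',1.739,1,.12)"
```

```text
[ 0.43933083 -0.08522725  0.39253667] [ 0.14548453 -0.1542911  -0.85273978] 0.0
L -0.12 0 
L -0.07 0 
L -0.02 0 
L 0.03 0 
L 0.08 0 
R -0.12 71 0.0369
R -0.07 89 0.0369
R -0.02 76 0.037
R 0.03 132 0.0366
R 0.08 151 0.0369
L 0.087 251 [0.0027 0.0886] [28. 19.] 88.6 0.135
L 0.026 233 [-0.0008  0.0263] [27. 18.] 89.5 0.136
L -0.034 207 [-0.0001 -0.0326] [18. 29.] 1.1 0.135
L -0.094 193 [ 0.0007 -0.0923] [17. 28.] 3.2 0.135
R -0.08 119 [-0.0002 -0.0866] [31. 18.] 88.4 0.134
R -0.01 133 [-0.0009 -0.0071] [31. 18.] 87.8 0.134
R 0.055 148 [0.0005 0.0576] [29. 19.] 85.8 0.135
1.739 go [0.441 0.36  0.396] -> [ 0.0224  0.4447 -0.0076] -0.004
```

Request:
jog_arm(moves=[[0.002, 0.05, -0.008, 0], [0.005, 0.1, -0.008, 0], [0.007, 0.15, -0.008, 0], [0.01, 0.2, -0.008, 0], [0.012, 0.25, -0.008, 0], [0.015, 0.3, -0.008, 0], [0.018, 0.35, -0.008, 0], [0.02, 0.4, -0.008, -0.004], [0.0224, 0.445, -0.008, -0.004], [0.0224, 0.445, -0.008, -0.004], [0.0224, 0.445, -0.008, -0.004], [0.0224, 0.445, -0.008, -0.004]], hand=0.036)

```text
clock: 57.45
position: [0.4419, 0.3586, 0.3977]
ee_rot: [0.088, 3.14, -0.002]
force: [-0.9, 0.4, -0.3]
width: 0.393
gripper_force: 0.0
```

```bash
python3 -c "
from h import *
print(arm.observe()['joints'].round(2));arc('L',1.739,1)
w=cam('wrist');W=w['W']
p=T['L'];cc,s=np.cos(p[2]),np.sin(p[2]);E=W[...,:2]-p[:2];L=np.stack([cc*E[...,0]+s*E[...,1],-s*E[...,0]+cc*E[...,1],W[...,2]],-1)
m=(L[...,2]>.262)&(L[...,2]<.29)&(L[...,0]>-.085)&(L[...,0]<-.052)&(abs(L[...,1]-.188)<.03);print(m.sum(),np.median(L[m],0).round(4),L[m].min(0),L[m].max(0))"
```

```text
[-0.1   0.42 -1.05  1.31  0.37  1.61  0.42]
1.739 go [0.441 0.36  0.24 ] -> [0.0014 0.0012 0.1577] -0.002
583 [-0.0657  0.1876  0.2813] [-0.07751328  0.18179854  0.27230211] [-0.05200958  0.19270781  0.28415635]
```

Request:
jog_arm(moves=[[0.001, 0.001, 0.05, 0], [0.001, 0.001, 0.09, 0], [0.001, 0.001, 0.12, 0], [0.001, 0.001, 0.145, 0], [0.001, 0.001, 0.157, 0], [0.001, 0.001, 0.157, 0], [0.001, 0.001, 0.157, 0]])

```text
clock: 58.38
position: [0.4408, 0.3614, 0.2421]
ee_rot: [0.085, 3.139, 0.002]
force: [-0.7, -0.7, 0.6]
width: 0.394
gripper_force: 0.0
```

Request:
jog_arm(moves=[[0, 0, 0, 0], [0, 0, 0, 0], [0, 0, 0, 0], [0, 0, 0, 0]], hand=0, newtons=15)

```text
clock: 58.88
position: [0.4404, 0.3611, 0.2412]
ee_rot: [0.085, 3.14, 0.0]
force: [0.0, 0.1, 1.3]
width: 0.123
gripper_force: 15.0
```

```bash
python3 -c "
from h import *
o=arm.observe();print(o['force'],o['position'],o['width'])
arc('L',1.739,20,-.0365,.5)"
```

```text
[0.02913868 0.06940172 1.34893965] [0.44038889 0.36111231 0.241186  ] 0.12326085071192547
1.739 go [0.441 0.36  0.24 ] -> [-0.0003 -0.0014  0.0012] -0.0
1.674 go [0.44  0.344 0.242] -> [-0.0003 -0.0176 -0.001 ] -0.0
1.609 go [0.439 0.327 0.243] -> [-0.0003 -0.0338 -0.0021] -0.0
1.543 go [0.438 0.311 0.243] -> [-0.0003 -0.0501 -0.0022] -0.0
1.478 go [0.437 0.295 0.242] -> [-0.0003 -0.0664 -0.0012] -0.0
1.413 go [0.436 0.279 0.24 ] -> [-0.0003 -0.0826  0.0008] -0.0
1.348 go [0.435 0.263 0.237] -> [-0.0003 -0.0986  0.0039] -0.0
1.283 go [0.435 0.247 0.233] -> [-0.0003 -0.1143  0.008 ] -0.0
1.217 go [0.434 0.231 0.228] -> [-0.0003 -0.1298  0.0131] -0.0
1.152 go [0.433 0.216 0.222] -> [-0.0003 -0.1449  0.0193] -0.0
1.087 go [0.432 0.202 0.215] -> [-0.0003 -0.1596  0.0264] -0.0
1.022 go [0.431 0.188 0.207] -> [-0.0003 -0.1738  0.0344] -0.0
0.956 go [0.431 0.174 0.198] -> [-0.0003 -0.1874  0.0434] -0.0
0.891 go [0.43  0.161 0.188] -> [-0.0003 -0.2004  0.0532] -0.0
0.826 go [0.429 0.149 0.177] -> [-0.0003 -0.2127  0.0638] -0.0
0.761 go [0.429 0.137 0.166] -> [-0.0003 -0.2243  0.0753] -0.0
0.696 go [0.428 0.126 0.154] -> [-0.0003 -0.2352  0.0874] -0.0
0.63 go [0.428 0.116 0.141] -> [-0.0003 -0.2452  0.1003] -0.0
0.565 go [0.427 0.107 0.127] -> [-0.0003 -0.2544  0.1138] -0.0
0.5 go [0.427 0.099 0.113] -> [-0.0003 -0.2627  0.1278] -0.0
```

Request:
jog_arm(moves=[[0, -0.0175, -0.001, 0], [0, -0.034, -0.002, 0], [0, -0.05, -0.002, 0], [0, -0.0665, -0.001, 0], [0, -0.0825, 0.001, 0], [0, -0.0985, 0.004, 0], [0, -0.1145, 0.008, 0], [0, -0.13, 0.013, 0], [0, -0.145, 0.0195, 0], [0, -0.1595, 0.0265, 0], [0, -0.174, 0.0345, 0], [0, -0.1875, 0.0435, 0], [0, -0.2005, 0.053, 0], [0, -0.2125, 0.064, 0], [0, -0.2245, 0.0755, 0], [0, -0.235, 0.0875, 0], [0, -0.245, 0.1005, 0], [0, -0.2545, 0.114, 0], [0, -0.2625, 0.128, 0], [0, -0.2625, 0.128, 0]])

```text
clock: 61.38
position: [0.4251, 0.0981, 0.1119]
ee_rot: [-0.085, -3.138, 0.0]
force: [-4.6, 1.4, -1.7]
width: 0.12
gripper_force: 15.0
```

```bash
python3 -c "
from h import *
o=arm.observe();print(o['force'],o['position'],o['width'],o['gripper_force'])
arc('L',.45,10)"
```

```text
[-4.62894498  1.42328648 -1.68322228] [0.42509832 0.09813303 0.11189636] 0.11960147286223094 15.004950910806656
0.45 go [0.426 0.093 0.102] -> [-0.0015 -0.005   0.0097] -0.001
0.4 go [0.426 0.088 0.091] -> [-0.0015 -0.0101  0.021 ] -0.001
0.35 go [0.426 0.083 0.079] -> [-0.0015 -0.0147  0.0327] -0.001
0.3 go [0.426 0.079 0.067] -> [-0.0015 -0.0187  0.0445] -0.001
0.25 go [0.425 0.076 0.055] -> [-0.0016 -0.0221  0.0565] -0.001
0.2 go [0.425 0.073 0.043] -> [-0.0016 -0.0249  0.0687] -0.001
0.15 go [0.425 0.071 0.031] -> [-0.0016 -0.027   0.081 ] -0.001
0.1 go [0.425 0.069 0.018] -> [-0.0017 -0.0286  0.0934] -0.001
0.05 go [0.425 0.069 0.006] -> [-0.0017 -0.0295  0.1059] -0.001
0.0 go [ 0.425  0.068 -0.006] -> [-0.0017 -0.0298  0.1184] -0.001
```

Request:
jog_arm(moves=[[0, -0.005, 0.0095, 0], [-0.001, -0.01, 0.021, 0], [-0.001, -0.0145, 0.0325, 0], [-0.001, -0.0185, 0.0445, 0], [-0.001, -0.022, 0.0565, 0], [-0.001, -0.025, 0.0685, 0], [-0.001, -0.027, 0.081, 0], [-0.001, -0.0285, 0.0935, 0], [-0.001, -0.0295, 0.104, 0], [-0.001, -0.0295, 0.11, 0], [-0.001, -0.0295, 0.115, 0], [-0.001, -0.0295, 0.119, 0], [-0.001, -0.0295, 0.121, 0], [-0.001, -0.0295, 0.123, 0], [-0.001, -0.0295, 0.123, 0]])

```text
clock: 63.25
position: [0.424, 0.0679, -0.0101]
ee_rot: [-0.085, -3.138, 0.005]
force: [-9.1, -2.4, 4.7]
width: 0.123
gripper_force: 15.0
```

Request:
jog_arm(moves=[[0, 0, -0.003, 0], [0, 0, -0.003, 0], [0, 0, -0.003, 0], [0, 0, -0.02, 0], [0, 0, -0.06, 0], [0, 0, -0.12, 0], [0, 0, -0.18, 0], [0, 0, -0.24, 0], [0, 0, -0.3, 0], [0, 0, -0.36, 0], [0, 0, -0.4, 0], [0, 0, -0.4, 0]], hand=0.026)

```text
clock: 64.75
position: [0.4271, 0.0701, 0.3927]
ee_rot: [0.085, 3.135, -0.0]
force: [1.2, -0.7, -1.7]
width: 0.281
gripper_force: 0.0
```

```bash
python3 kp.py; python3 chk.py; python3 -c "
from h import *
d=cam('side');save(cv2.resize(d['color'][160:400,140:460],(800,600)),'s9.png')"
```

```text
[0.42705174 0.07009991 0.3926869 ] [ 1.18060653 -0.71268375 -1.71778704] 0.0
L -0.12 155 0.0369
L -0.07 128 0.0368
L -0.02 113 0.0372
L 0.03 156 0.0369
L 0.08 231 0.0366
R -0.12 71 0.0372
R -0.07 86 0.037
R -0.02 75 0.0373
R 0.03 132 0.0368
R 0.08 153 0.0367
L 0.087 248 [0.0032 0.0886] [27. 18.] 86.9 0.135
L 0.026 230 [-0.0008  0.0264] [28. 17.] 88.7 0.136
L -0.034 210 [ 0.0003 -0.0324] [28. 17.] 90.0 0.135
L -0.094 192 [ 0.0004 -0.0928] [29. 17.] 88.2 0.134
R -0.08 121 [-0.0002 -0.0854] [17. 29.] 2.1 0.136
R -0.01 130 [-0.0004 -0.0081] [29. 19.] 89.3 0.135
R 0.055 146 [0.0006 0.058 ] [30. 17.] 89.5 0.135
```

View pics/s9.png

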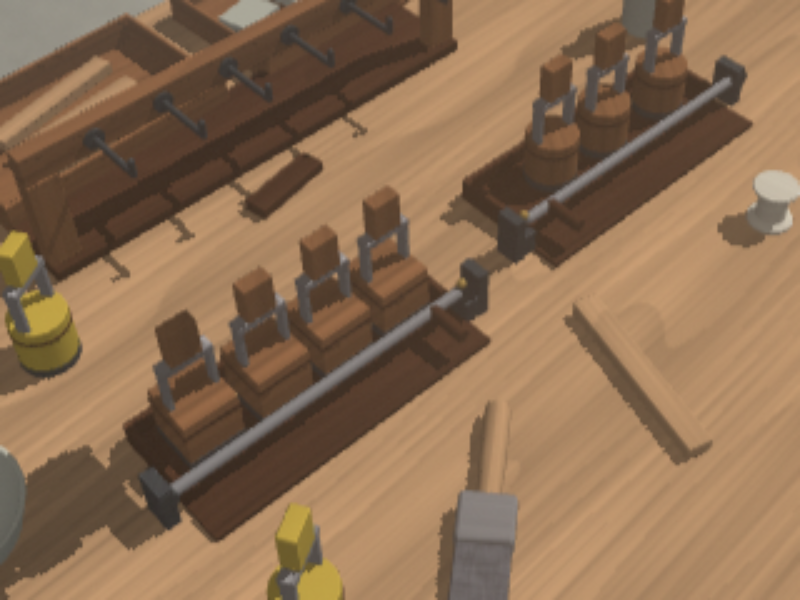

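Both bars read level along their whole length and run under their catches at (465,290) and (520,220). All seven pots stand in their rows, so I'm handing it in.

```bash
python3 -c "
from cell import arm
print(arm.sign_off())"
```

```text
the job is handed in; nothing more can be done
None
```

I handed the job in: all five hanging pots stand in the tray of their own shape, the knocked round pot is back in its row, and both keeper bars read shut in the last camera check. The sign-off returned no verdict.

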